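# Get the watchmaker's bench ready for the next watch

### The job

Get the bench ready to work on the wristwatch: first put a glass bell over every open movement on the bench, where it stands, so that each stands flat on the bench with the movement inside, and only then draw the lamp by its knob until its head is centred over the wristwatch and leave it there. Put the hand tools that lie about on the bench into the tool tray, and set the lamp's dimmer lever to half, straight up. Leave the wristwatch, the loupe, the blower and the glass dish where they are.

Things in the scene. Friction and masses are not known exactly. Their poses are not given: they have to be found in the camera images.
- bell1: a clear glass dust bell, open underneath: outer diameter 96, wall 3, domed body 50 high, on top a glass knob (neck diameter 16, head diameter 26 from 68 to 78 above the foot), 84 high in all, about 180 g. Origin: centre of its foot; z up along its axis. It is lifted by the knob, gripped about 74 above the foot. It starts on a 3 mm thick blue felt mat
- bell2: a clear glass dust bell, open underneath: outer diameter 96, wall 3, domed body 50 high, on top a glass knob (neck diameter 16, head diameter 26 from 68 to 78 above the foot), 84 high in all, about 180 g. Origin: centre of its foot; z up along its axis. It is lifted by the knob, gripped about 74 above the foot. It starts on a 3 mm thick blue felt mat
- bell3: a clear glass dust bell, open underneath: outer diameter 96, wall 3, domed body 50 high, on top a glass knob (neck diameter 16, head diameter 26 from 68 to 78 above the foot), 84 high in all, about 180 g. Origin: centre of its foot; z up along its axis. It is lifted by the knob, gripped about 74 above the foot. It starts on a 3 mm thick blue felt mat
- movement1: an open watch movement (brass disc, steel bridges) clamped in a low round grey movement holder: diameter 58, 25 high. Loose on the bench top. Origin: centre of its underside. There may be two or three movements on the bench; the places change. May be absent
- movement2: an open watch movement (brass disc, steel bridges) clamped in a low round grey movement holder: diameter 58, 25 high. Loose on the bench top. Origin: centre of its underside. There may be two or three movements on the bench; the places change. May be absent
- movement3: an open watch movement (brass disc, steel bridges) clamped in a low round grey movement holder: diameter 58, 25 high. Loose on the bench top. Origin: centre of its underside. There may be two or three movements on the bench; the places change. May be absent
- watch: the next job: a complete steel wristwatch, its bracelet closed round a grey cushion, black dial upward; cushion 62 x 70 x 44, 55 high with the watch. Loose on the bench top. Origin: centre of the cushion's underside. It stands at one of the same four places as the movements, in a row across the bench about 160 apart
- tweezers: steel tweezers lying flat, 131 long, about 13 wide over both rigid legs at the middle, 9 high, 30 g. Origin: underside, at mid-length (grip there across the legs); x along the tweezers to the tips (tips at x = +66), z up when lying. May be absent
- screwdriver: watchmaker's screwdriver lying flat, 120 long: round handle diameter 10 with square black swivel head (x -60 to -46) and square anti-roll collar (x +10 to +16), both 13 wide and high, so the handle's axis is 6.5 above the bench; thin blade to x = +60; 35 g. Origin: underside; grip the handle at x = -15; x along the tool to the blade, z up when lying. May be absent
- case_knife: watch case knife lying flat, 130 long: flat wooden handle 85 x 15 x 12 (x -65 to +20) and a short flat steel blade 10 wide to x = +65; 40 g. Origin: underside; grip the handle across at x = -20; x along the tool to the blade, z up when lying. May be absent
- tray: the tool tray, an open wooden tray fixed to the bench: 180 (x) x 140 (y) x 15 high outside, walls and floor 5 thick. Origin: centre of its underside, z up
- lamp_knob (a point): middle of the grip on the bench lamp's head, 235 above the bench: an upright grey cylinder, diameter 24, reaching up to 255, with a flange of diameter 34 at its foot up to 205. Below it the black domed head, diameter 150, 150 to 199 above the bench. Drawn level by the grip with about 2 to 6 N it goes in any direction, its height unchanged, and stays where it is left. It starts parked at the right
- dimmer_knob (a point): centre of the black knob at the end of the dimmer lever, 75 from the pivot: a cylinder of diameter 22 and length 30, lying along the dimmer's y. The lever swings in the dimmer's x-z plane
- dimmer (a joint): angle of the dimmer lever in rad: 0 = off (leans back 0.8 rad towards the robot), 0.8 = half (straight up), 1.6 = full (leans 0.8 rad away). Moves with about 2 N at the knob and stays where it is left
- dimmer_base: the lamp's dimmer: a black box 125 (x) x 75 (y) x 30 high, fixed to the bench, white tick marks along its top (the middle one of five is half). Origin: centre of its underside; x is the direction in which the lever is pushed to brighten, away from the robot; z up. The lever's pivot is level, along y, 30 above the underside over the origin
- loupe: a black eye loupe, diameter 38, 34 high, on the bench behind the row. Origin: centre of its underside. Not part of the job: leave it standing where it is
- blower: a black rubber dust blower standing on end, diameter 58, 100 high, behind the row. Origin: centre of its underside. Not part of the job: leave it standing where it is
- dish: a round glass dish with lid, diameter 72, 20 high, behind the row. Origin: centre of its underside. Not part of the job: leave it standing where it is
- lamp_bar (a point): point on the axis of the lamp's second arm, 100 from the axis of the knob, 195 above the bench: a level black bar, diameter 16, from the head to the elbow 500 away. A like arm, 20 higher, goes on from the elbow to the post at the bench's right edge. Both pivots are upright and stiff; both arms follow when the head is drawn. The elbow is beyond the far side (+x) and stays on that side
Things that resemble listed ones, but are neither listed nor needed, are in the scene too. What is shaped like the bell3 but pink is not meant. What is shaped like the screwdriver but orange is not meant.

How it is judged:
By the outcome, as a careful person would: the job done as asked, in the order asked, and still so for the second after the job is handed in, with the robot touching nothing.
Of movement1, movement2, movement3 only 2 to 3 are there at a start; the rules pass over those that are not, and their reading is None.
Of tweezers, screwdriver, case_knife only 2 to 3 are there at a start; the rules pass over those that are not, and their reading is None.
At some moment in a run one of bell1, bell2, bell3, tweezers, screwdriver, case_knife may be knocked a few centimetres aside while the robot is not near it.
Once in a run the grip may slacken for a moment while it holds something.
It also fails if it takes over 210 s, if anything falls off the work surface, if the arm or the gripper's body presses on something with over 40 N, if the wrist force passes 120 N, or if a joint passes its speed limit or range.

### The arm

A 6-joint arm with a two-finger parallel gripper is mounted at the origin on the work surface. World frame = base frame: x ahead of the robot, y to its left, z up, the work surface at z = 0. Lengths are in m, angles in rad, forces in N, time in s.
With the tool pointing down it reaches from about 0.3 to 0.875 m from the base axis. Payload 6.4 kg.
Tool frame: the origin (TCP) lies between the finger pads; the fingertips stand 25 mm ahead of it and the grasp point (between the pads) lies 6 mm ahead of it; y points along the fingers, x is the direction in which the jaws open and shut, and the axes are right-handed (so a half turn about y gives the same grasp; the last joint's range is limited). The gripper opens to 85 mm and grips with 20 to 120 N. Pads are 22 mm wide; open, the fingers measure 114 mm over their backs; the gripper's body (76 mm by 85 mm) begins 54 mm behind the grasp point. The pads swing forward as they close: fully open they stand 13 mm farther back than shut.
Start: joints at [0.936, 0.181, 1.607, -0, 1.354, -0.206], TCP at [0.239, 0.523, 0.256] pointing down, gripper open.
Joint ranges: [-2.99, 2.99], [-0.89, 2.07], [0.3, 2.58], [-1.14, 4.28], [0, 2.63], [-3.12, 3.12]. Speed limits (rad/s): [2.57, 2.57, 3.01, 3.14, 3.14, 3.14].

### API

Orientations are given as a unit quaternion [w, x, y, z].
In Python, from bench import ctrl, vision, ticket, find_in, regions_of, pinpoint gives the robot as it stands.
- The arm moves only by the tool apply_moves, never from a script. Its argument "increments" is a list of rows, each an object of numbers: "x", "y", "z": the shift along the tool's x, y, z in cm; "ax", "ay", "az": the turn, a rotation vector about the tool's x, y, z in rad; "grip": the closure, from 0 (fully open) to 1 (shut). A call has 1 to 12 rows; each row is the pose to reach, as a shift and turn from the pose measured when the call began, along the tool's axes at that moment; what a row does not reach only later rows make up. A row lasts 1/8 s, in which the tool goes at most 62.5 mm and 10.7 degrees, less where a joint would pass 70% of its speed; a pose out of reach is approached as far as the arm can. A call with a gripper value outside its range is refused whole. The fingers move at their own pace and stop on an object; the grip force is fixed at half the most. Time passes only in rows, so rows that repeat a pose let the fingers close. It gives the time, the measured TCP pose, the force and the opening at its end, in the units of the state.
- ctrl.get_obs(): the state, without advancing time (a new reading comes with each control period).
- vision.camera(name): name is "scene" or "top" or "wrist"; returns the picture (420x560x3 uint8, red, green, blue); there is no depth.
- vision.camera_params(name): a dict with "intrinsics" (3x3 intrinsics, pixels), "R" (3x3) and "t" (3): a world point X has camera coordinates R X + t. Camera axes: x right, y down, z forward; pixel columns grow to the right and rows downward; lengths in m; the calibration is good to about 2 mm. The wrist camera is an equidistant fisheye: a pixel r from the principal point sees the ray r / f radians off the axis. A picture is of the moment at which its call begins: read the wrist's pose just before it. camera_params takes no time and is no camera call; for the wrist camera it gives the pose at the moment of the call.
- ticket.hand_in(): hands the job in, once; it reports no verdict.
Trained networks look in the newest picture that a camera, given by its name, has taken for a name from the list of things; names that differ only in an ending like _2 or _b are one class to them, and where a whole thing is asked for, a point or a joint stands for the part that bears it (a point fixed in the world has none). Each returns a list of dicts, best first, with "p" (0 to 1); they miss things now and then, are a little off and sometimes report something else, mostly with a low value. They report only what shows in the picture. A call takes as long as a camera call. They do not tell look-alikes from the thing itself.
- find_in(camera, query): "rect" ([centre column, centre row, width, height] in pixels, round what is visible of it).
- regions_of(camera, query): "mask" (420x560 bool, what is visible of it) and "rect" ([centre column, centre row, width, height] in pixels, round what is visible of it).
- pinpoint(camera, query): "xy" ([column, row] in pixels: a listed point, or the origin of a listed thing).
The state is a dict: "time_s": time; "q": joint angles; "dq": joint speeds; "joint_efforts": joint torques, N m; "eef_pos": TCP position; "eef_rot": TCP orientation; "wrist_force": force on the tool from outside, world axes, zero at the start; "torque": the same for the moment, N m; "opening": opening from 0.0 (shut) to 1.0 (fully open).
Only numpy, scipy, OpenCV 4.12 (cv2) and the standard library are available. Lean on these libraries where they do the work, as an engineer would, in place of code of your own. Each camera call takes 0.05 s, during which the arm holds its last target.

## Working session

There is one attempt and no reset: what is moved stays moved. The work goes in short steps, Python scripts to look and compute and a tool call to move; the robot and the scene stay as the last step left them, time stands still between calls to the robot, and variables do not carry over. Pictures are saved under pics/ and viewed, and the job is handed in when it is done.

Besides the shell and the picture viewer there is one more tool, called after "Request:" in YAML: its name, and indented under it one key for each argument. apply_moves: Moves the arm, as the interface text tells. Its arguments: {"type":"object","properties":{"increments":{"type":"array","items":{"type":"object","properties":{"x":{"type":"number"},"y":{"type":"number"},"z":{"type":"number"},"ax":{"type":"number"},"ay":{"type":"number"},"az":{"type":"number"},"grip":{"type":"number"}}}}},"required":["increments"]}

```bash
ls -la; mkdir -p pics; python3 - <<'E'
from bench import ctrl, vision
import cv2
o=ctrl.get_obs(); print(o)
for c in ("scene","top","wrist"):
    im=vision.camera(c); cv2.imwrite(f"pics/{c}0.png",im[:,:,::-1])
    p=vision.camera_params(c); print(c,p)
E
```

```text
total 12
drwxr-xr-x  3 agent agent 4096 Dec  7 04:08 .
drwxr-xr-x 23 root  root  4096 Dec  7 04:08 ..
drwxr-xr-x  2 agent agent 4096 Dec  7 04:08 pics
{'time_s': 0.0, 'q': array([ 9.35686903e-01,  1.81535884e-01,  1.60801945e+00,  5.69625248e-05,
        1.35376556e+00, -2.06294865e-01]), 'dq': array([-1.97277569e-03,  1.13669081e-04,  4.67319343e-04,  1.06926927e-03,
        6.55030861e-04, -4.73926032e-05]), 'joint_efforts': array([-8.45609338e-04, -4.44870543e+01, -3.51346815e+01, -2.66101715e-04,
        9.10409493e-03, -3.52883760e-06]), 'eef_pos': array([0.23874317, 0.52254205, 0.25538147]), 'eef_rot': array([-0.59473807,  0.59513719,  0.38158552, -0.38274123]), 'wrist_force': array([ 1.13061471, -0.01658328,  0.59182163]), 'torque': array([ 0.00683208,  0.00191431, -0.0129347 ]), 'opening': 0.9995429806042717}
scene {'intrinsics': array([[427.82294912,   0.        , 282.04641184],
       [  0.        , 427.82294912, 214.11255873],
       [  0.        ,   0.        ,   1.        ]]), 'R': array([[-0.72046868,  0.69315633, -0.02142852],
       [ 0.387869  ,  0.37715253, -0.84101
[... 163 characters left out ...]
 280.37737614],
       [  0.        , 384.65444804, 215.75418616],
       [  0.        ,   0.        ,   1.        ]]), 'R': array([[-0.12649842, -0.99196497, -0.00191177],
       [-0.96856641,  0.12393025, -0.21568589],
       [ 0.21418977, -0.02543225, -0.97646093]]), 't': array([0.06302725, 0.50886638, 1.19358155])}
wrist {'intrinsics': array([[325.1922621 ,   0.        , 280.42187355],
       [  0.        , 325.1922621 , 217.68876425],
       [  0.        ,   0.        ,   1.        ]]), 'R': array([[ 0.41441355,  0.9100876 , -0.0014053 ],
       [ 0.87284211, -0.39701543,  0.28376996],
       [ 0.2576976 , -0.11882472, -0.95889136]]), 't': array([-0.57277272, -0.0383311 ,  0.37884197])}
```

View pics/scene0.png

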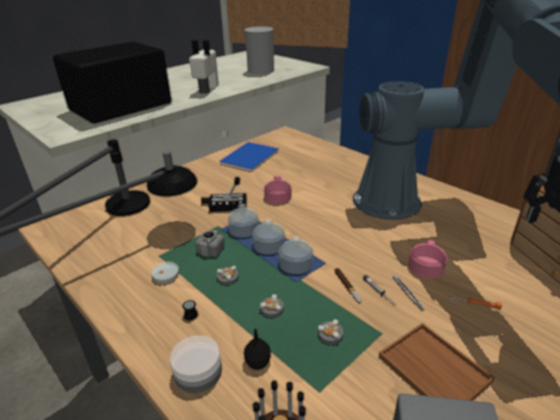

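View pics/top0.png

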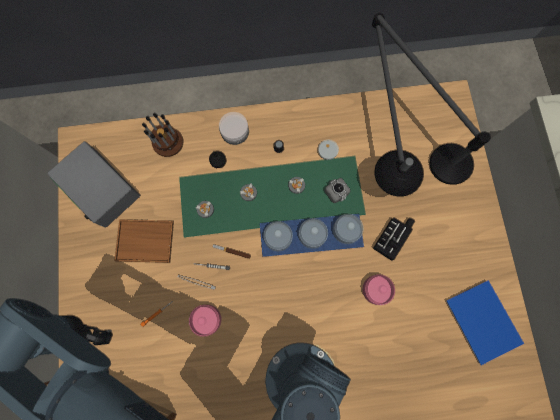

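View pics/wrist0.png

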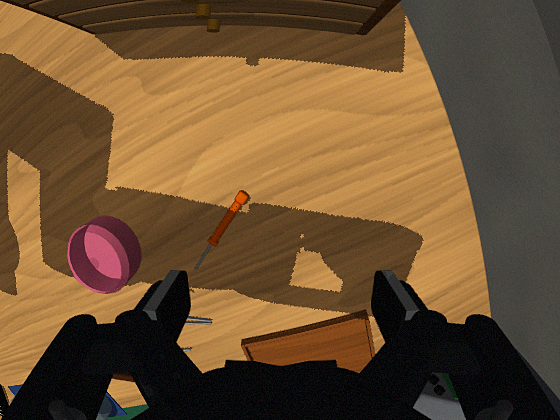

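```bash
cat > h.py <<'E'
import numpy as np, cv2
from bench import ctrl, vision, ticket, find_in, regions_of, pinpoint
from scipy.spatial.transform import Rotation as Ro
def ray(cam,px,P=None):
    P=P or vision.camera_params(cam); K=P["intrinsics"]; R=P["R"]; t=P["t"]
    u=(px[0]-K[0,2])/K[0,0]; v=(px[1]-K[1,2])/K[1,1]
    if cam=="wrist":
        r=np.hypot(u,v); d=np.array([0,0,1.]) if r<1e-9 else np.array([u/r*np.sin(r),v/r*np.sin(r),np.cos(r)])
    else: d=np.array([u,v,1.])
    d=R.T@d; return -R.T@t, d/np.linalg.norm(d)
def onz(cam,px,z,P=None):
    c,d=ray(cam,px,P); return c+d*(z-c[2])/d[2]
def proj(cam,X,P=None):
    P=P or vision.camera_params(cam); K=P["intrinsics"]; x=P["R"]@np.asarray(X,float)+P["t"]
    if cam=="wrist":
        r=np.hypot(x[0],x[1]); th=np.arctan2(r,x[2]); u=x[:2]/max(r,1e-9)*th
    else: u=x[:2]/x[2]
    return np.array([K[0,0]*u[0]+K[0,2],K[1,1]*u[1]+K[1,2]])
def tri(obs): # list of (cam,px)
    A=np.zeros((3,3));b=np.zeros(3)
    for cam,px in obs:
        c,d=ray(cam,px); M=np.eye(3)-np.outer(d,d); A+=M;b+=M@c
    return np.linalg.solve(A,b)
def rot(o=None):
    o=o or ctrl.get_obs(); q=o["eef_rot"]; return Ro.from_quat([q[1],q[2],q[3],q[0]])
def tgt(pos,jaw=None,o=None):
    """moves to reach pos (TCP) with tool down, jaw axis at world yaw 'jaw' (mod pi). prints cm, rad"""
    o=o or ctrl.get_obs(); R=rot(o).as_matrix()
    d=R.T@(np.asarray(pos)-o["eef_pos"])*100
    y=np.array([0,0,-1.])
    best=None
    j0=np.arctan2(R[1,0],R[0,0])
    if jaw is None: jaw=j0
    for k in (-1,0,1,2,-2):
        a=jaw+k*np.pi
        x=np.array([np.cos(a),np.sin(a),0]); z=np.cross(x,y)
        T=np.stack([x,y,z],1); rv=Ro.from_matrix(R.T@T).as_rotvec()
        if best is None or np.linalg.norm(rv)<np.linalg.norm(best): best=rv
    print("t",round(o["time_s"],2),"pos",o["eef_pos"].round(4),"jaw",round(j0,3),"open",round(o["opening"],3),"F",o["wrist_force"].round(1),"q6",o["q"].round(2))
    print("shift cm",d.round(2),"turn",best.round(3),"rows>=",max(np.linalg.norm(d)/6.25,np.degrees(np.linalg.norm(best))/10.7))
def snap(cam,name,crop=None,scale=1):
    im=vision.camera(cam)[:,:,::-1]
    if crop: im=im[crop[1]:crop[3],crop[0]:crop[2]]
    if scale!=1: im=cv2.resize(im,None,fx=scale,fy=scale,interpolation=cv2.INTER_CUBIC)
    cv2.imwrite(f"pics/{name}.png",im)
E
python3 - <<'E'
from h import *
hz=dict(bell1=3,movement1=0,watch=0,tweezers=0,screwdriver=0,case_knife=0,tray=0,lamp_knob=235,dimmer_knob=None,dimmer_base=0,loupe=0,blower=0,dish=0,lamp_bar=195)
for cam in ("top","scene"):
    vision.camera(cam)
    for n,h in hz.items():
        for r in pinpoint(cam,n)[:6]:
            if r["p"]>.2: print(cam,n,round(r["p"],2),np.round(r["xy"],1),onz(cam,r["xy"],(h or 80)/1000).round(4)[:2])
print(ctrl.get_obs()["time_s"])
E
```

```text
top bell1 0.93 [280.8 235.1] [0.4583 0.0037]
top bell1 0.67 [378.  288.8] [ 0.2429 -0.2872]
top bell1 0.64 [312.1 233.2] [ 0.4514 -0.1013]
top bell1 0.6 [340.8 229.9] [ 0.4503 -0.1985]
top bell1 0.57 [204.6 321.4] [0.2121 0.2805]
top movement1 0.77 [295.6 186. ] [ 0.599  -0.0627]
top movement1 0.73 [206.7 210.6] [0.554  0.2299]
top movement1 0.48 [248.4 192.3] [0.5974 0.0912]
top watch 0.85 [333.1 191. ] [ 0.567  -0.1805]
top tweezers 0.63 [198.  283.5] [0.3285 0.276 ]
top tweezers 0.29 [229.9 252.2] [0.4119 0.1695]
top screwdriver 0.44 [209.8 267.5] [0.3726 0.2359]
top screwdriver 0.43 [161.8 311. ] [0.2607 0.3911]
top screwdriver 0.43 [326.  151.5] [ 0.7039 -0.1783]
top screwdriver 0.33 [332.4 193.4] [ 0.5593 -0.177 ]
top case_knife 0.69 [228.7 250.6] [0.4174 0.1727]
top tray 0.88 [145.4 243. ] [0.4743 0.4296]
top lamp_knob 0.68 [409.3 164.7] [ 0.5746 -0.3808]
top lamp_knob 0.52 [247.5 195.5] [0.5428 0.0868]
top dimmer_base 0.98 [393.6 243.4] [ 0.3745 -0.3417]
top loupe 0.44 [278.2 148.8] [ 0.7334 -0.0229]
top blower 0.79 [217.7 161.8] [0.7136 0.18  ]
top blower 0.42 [392.8 239.9] 
[... 756 characters left out ...]
scene screwdriver 0.42 [377.8 290.4] [0.4594 0.2838]
scene case_knife 0.75 [346.4 283. ] [0.4899 0.2176]
scene tray 0.66 [226.8 279.4] [0.6788 0.0091]
scene tray 0.58 [431.3 366.3] [0.5586 0.4745]
scene tray 0.55 [244.1 229.7] [ 0.5178 -0.1211]
scene lamp_knob 0.56 [169.4 155.5] [ 0.5637 -0.3879]
scene dimmer_knob 0.51 [234.1 174.9] [ 0.3313 -0.4   ]
scene dimmer_base 0.93 [226.8 203.9] [ 0.4666 -0.2656]
scene loupe 0.56 [188.4 315. ] [0.8077 0.0415]
scene loupe 0.28 [226.7 279.9] [0.68   0.0104]
scene blower 0.67 [258.  360.4] [0.7792 0.2362]
scene blower 0.31 [434.  369.7] [0.5618 0.4818]
scene dish 0.86 [165.3 273. ] [ 0.77  -0.116]
scene lamp_bar 0.92 [137.4 181. ] [ 0.6748 -0.3864]
1.65
```

```bash
python3 - <<'E'
from h import *
snap("top","tools",(100,160,380,320),2.8)
snap("scene","tools_s",(200,160,510,350),2.5)
E
```

```text
(no output)
```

View pics/tools.png

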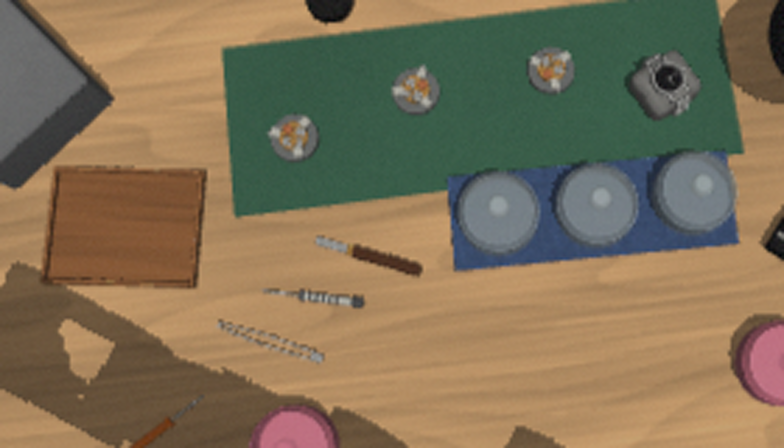

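View pics/tools_s.png

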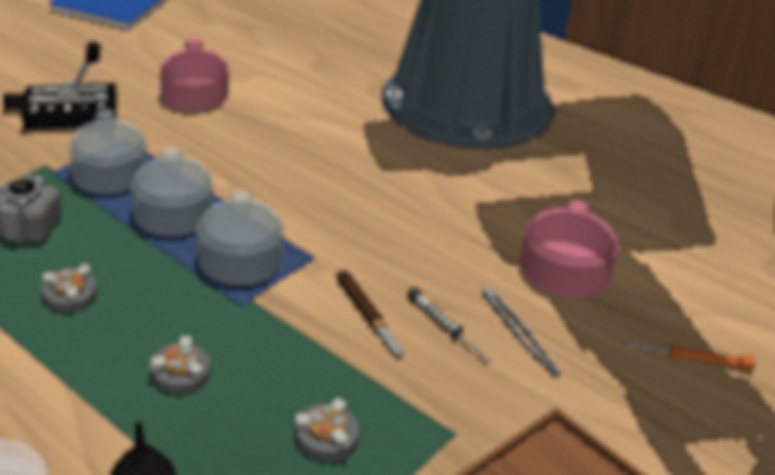

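```bash
python3 - <<'E'
from h import *
prs=dict(m1=((206.7,210.6),(331.1,333.8)),m2=((248.4,192.3),(269.1,307.3)),m3=((295.6,186),(226.9,278.6)),bell=((280.8,235.1),(298.2,262)),bellp=((204.6,321.4),(426.4,271.6)),dish=((325,152),(165.3,273)),tray=((145.4,243),(431.3,366.3)),knob=((409.3,164.7),(169.4,155.5)),bar=((400.4,138.2),(137.4,181)))
for k,(a,b) in prs.items(): print(k,tri([("top",a),("scene",b)]).round(4))
print(proj("top",[0,0,0]),proj("scene",[0,0,0]))
o=ctrl.get_obs();print(proj("scene",o["eef_pos"]),proj("top",o["eef_pos"]))
E
```

```text
m1 [ 0.5741  0.2451 -0.0021]
m2 [0.6206 0.0933 0.0063]
m3 [ 0.6243 -0.0702 -0.0011]
bell [0.452  0.011  0.0044]
bellp [ 0.2129  0.282  -0.0147]
dish [ 0.7331 -0.19    0.0113]
tray [ 0.4911  0.454  -0.0007]
knob [ 0.5711 -0.3769  0.2417]
bar [ 0.6741 -0.3874  0.1942]
[300.68911172 379.74609459] [386.10106098 200.96306341]
[551.03013784 228.98304832] [ 89.68286218 328.21040446]
```

```bash
python3 - <<'E'
from h import *
for jaw in (0,1.57,None): tgt([.45,.02,.25],jaw)
hz=dict(bell1=3,movement1=0,watch=0,tweezers=0,screwdriver=0,case_knife=0,tray=0,dimmer_base=0,loupe=0,blower=0,dish=0)
for cam in ("top","scene"):
    vision.camera(cam)
    for n,h in hz.items():
        for r in pinpoint(cam,n)[:6]:
            if r["p"]>.3: print(cam,n,round(r["p"],2),np.round(r["xy"],1),onz(cam,r["xy"],h/1000).round(4)[:2])
E
```

```text
t 1.75 pos [0.239  0.523  0.2563] jaw 1.142 open 1.0 F [ 0.2  1.  -0.6] q6 [ 0.94  0.18  1.61  0.    1.35 -0.21]
shift cm [-36.97   0.63 -40.1 ] turn [-0.     1.142 -0.   ] rows>= 8.727080947549357
t 1.75 pos [0.239  0.523  0.2563] jaw 1.142 open 1.0 F [ 0.2  1.  -0.6] q6 [ 0.94  0.18  1.61  0.    1.35 -0.21]
shift cm [-36.97   0.63 -40.1 ] turn [-0.    -0.428 -0.   ] rows>= 8.727080947549357
t 1.75 pos [0.239  0.523  0.2563] jaw 1.142 open 1.0 F [ 0.2  1.  -0.6] q6 [ 0.94  0.18  1.61  0.    1.35 -0.21]
shift cm [-36.97   0.63 -40.1 ] turn [-0. -0. -0.] rows>= 8.727080947549357
top bell1 0.93 [340.8 228.3] [ 0.4557 -0.1994]
top bell1 0.88 [378.5 289.2] [ 0.2414 -0.2886]
top bell1 0.85 [204.7 323.3] [0.2062 0.2807]
top bell1 0.74 [279.6 235.6] [0.4571 0.0079]
top bell1 0.66 [312.8 231.5] [ 0.4568 -0.1044]
top bell1 0.45 [408.8 162. ] [ 0.6581 -0.4726]
top movement1 0.76 [246.3 193.5] [0.6176 0.103 ]
top movement1 0.71 [291.6 185.7] [ 0.6255 -0.0553]
top movement1 0.5 [201.8 211. ] [0.5754 0.26  ]
top watch 0.89 [330.2 194.2] [ 0.5785 -0.1829]
top tweezers 0.72 [294.7 187.7] [ 0.617 -0
[... 824 characters left out ...]
ene movement1 0.62 [333.9 333.6] [0.5695 0.2519]
scene movement1 0.62 [229.3 280.4] [ 0.6258 -0.0606]
scene watch 0.7 [214.  254.5] [ 0.5882 -0.1797]
scene tweezers 0.75 [408.1 291. ] [0.3308 0.294 ]
scene screwdriver 0.68 [475.4 306.2] [0.2632 0.4374]
scene screwdriver 0.61 [378.4 293.2] [0.39   0.2458]
scene case_knife 0.48 [347.4 283.1] [0.4153 0.1668]
scene tray 0.85 [432.1 368.5] [0.4973 0.456 ]
scene tray 0.66 [242.6 228.6] [ 0.4474 -0.2221]
scene dimmer_base 0.88 [224.8 205.4] [ 0.4015 -0.3728]
scene loupe 0.84 [190.1 318.3] [ 0.7753 -0.0203]
scene loupe 0.61 [237.6 177.8] [ 0.2451 -0.4977]
scene blower 0.88 [259.6 360.2] [0.7376 0.1875]
scene dish 0.88 [163.4 274.5] [ 0.737  -0.2066]
```

Request:
apply_moves:
  increments:
    - {"x": -37, "y": 0.6, "z": -40.1, "ay": 1.14}
    - {"x": -37, "y": 0.6, "z": -40.1, "ay": 1.14}
    - {"x": -37, "y": 0.6, "z": -40.1, "ay": 1.14}
    - {"x": -37, "y": 0.6, "z": -40.1, "ay": 1.14}
    - {"x": -37, "y": 0.6, "z": -40.1, "ay": 1.14}
    - {"x": -37, "y": 0.6, "z": -40.1, "ay": 1.14}
    - {"x": -37, "y": 0.6, "z": -40.1, "ay": 1.14}
    - {"x": -37, "y": 0.6, "z": -40.1, "ay": 1.14}
    - {"x": -37, "y": 0.6, "z": -40.1, "ay": 1.14}
    - {"x": -37, "y": 0.6, "z": -40.1, "ay": 1.14}
    - {"x": -37, "y": 0.6, "z": -40.1, "ay": 1.14}
    - {"x": -37, "y": 0.6, "z": -40.1, "ay": 1.14}

```text
invalid input
```

```bash
python3 - <<'E'
from h import *
tgt([.45,.02,.25],0)
snap("wrist","w1")
for n,h in dict(bell1=3,movement1=0,watch=0,case_knife=0).items():
        for r in pinpoint("wrist",n)[:6]:
            if r["p"]>.3: print(n,round(r["p"],2),np.round(r["xy"],1),onz("wrist",r["xy"],h/1000).round(4)[:2])
E
```

```text
t 2.95 pos [0.2391 0.523  0.2563] jaw 1.142 open 0.997 F [-0.2 -0.6  0.2] q6 [ 0.94  0.18  1.61 -0.    1.35 -0.21]
shift cm [-36.97   0.63 -40.1 ] turn [0.    1.142 0.   ] rows>= 8.727300081020447
bell1 0.65 [ 88.4 398.1] [0.4532 0.0099]
bell1 0.6 [107.8 249.9] [0.2174 0.2722]
case_knife 0.69 [139.8 373.6] [0.4247 0.1775]
```

View pics/w1.png

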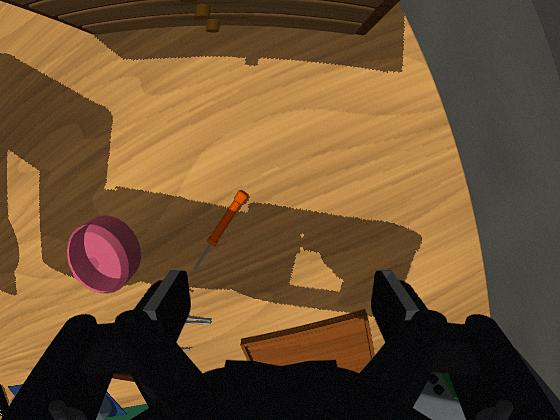

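Request:
apply_moves:
  increments:
    - {"x": -6, "y": 0, "z": -6, "ax": 0, "ay": 0.18, "az": 0, "grip": 0}
    - {"x": -10, "y": 0, "z": -10, "ax": 0, "ay": 0.3, "az": 0, "grip": 0}

```text
time_s: 3.45
eef_pos: [0.2828, 0.4048, 0.2561]
eef_rot: [-0.646, 0.646, 0.288, -0.288]
wrist_force: [0.7, 0.2, 0.0]
opening: 1.002
```

```bash
python3 - <<'E'
from h import *
tgt([.45,.02,.25],0)
E
```

```text
t 3.45 pos [0.2828 0.4048 0.2561] jaw 0.84 open 1.002 F [0.7 0.2 0. ] q6 [ 0.72 -0.    1.81 -0.    1.34 -0.12]
shift cm [-17.47   0.62 -38.14] turn [ 0.    0.84 -0.  ] rows>= 6.713229944377674
```

Request:
apply_moves:
  increments:
    - {"x": -17.5, "y": 0.6, "z": -38.1, "ax": 0, "ay": 0.84, "az": 0, "grip": 0}
    - {"x": -17.5, "y": 0.6, "z": -38.1, "ax": 0, "ay": 0.84, "az": 0, "grip": 0}
    - {"x": -17.5, "y": 0.6, "z": -38.1, "ax": 0, "ay": 0.84, "az": 0, "grip": 0}
    - {"x": -17.5, "y": 0.6, "z": -38.1, "ax": 0, "ay": 0.84, "az": 0, "grip": 0}
    - {"x": -17.5, "y": 0.6, "z": -38.1, "ax": 0, "ay": 0.84, "az": 0, "grip": 0}
    - {"x": -17.5, "y": 0.6, "z": -38.1, "ax": 0, "ay": 0.84, "az": 0, "grip": 0}
    - {"x": -17.5, "y": 0.6, "z": -38.1, "ax": 0, "ay": 0.84, "az": 0, "grip": 0}
    - {"x": -17.5, "y": 0.6, "z": -38.1, "ax": 0, "ay": 0.84, "az": 0, "grip": 0}

```text
time_s: 4.45
eef_pos: [0.4505, 0.0173, 0.2504]
eef_rot: [-0.707, 0.707, -0.002, 0.002]
wrist_force: [-0.7, -0.9, 0.1]
opening: 1.002
```

```bash
python3 - <<'E'
from h import *
tgt([.45,.01,.25],0)
snap("wrist","w1")
for n,h in dict(bell1=3,movement1=0,watch=0,case_knife=0).items():
        for r in pinpoint("wrist",n)[:6]:
            if r["p"]>.3: print(n,round(r["p"],2),np.round(r["xy"],1),onz("wrist",r["xy"],h/1000).round(4)[:2])
E
```

```text
t 4.45 pos [0.4505 0.0173 0.2504] jaw -0.005 open 1.002 F [-0.7 -0.9  0.1] q6 [-0.23 -0.1   1.91 -0.    1.33 -0.22]
shift cm [-0.04  0.04 -0.73] turn [ 0.001 -0.005  0.001] rows>= 0.11784266100368895
bell1 0.89 [279.9 278.7] [ 0.4485 -0.0974]
bell1 0.89 [284.3 189.4] [0.4537 0.0162]
bell1 0.64 [277.5 349.7] [ 0.445 -0.213]
bell1 0.52 [413.5 254.5] [ 0.6211 -0.0671]
movement1 0.79 [422.1 125.5] [0.6174 0.0967]
movement1 0.68 [414.  255.4] [ 0.6234 -0.0688]
watch 0.73 [374.3 340. ] [ 0.5858 -0.2024]
case_knife 0.89 [259.9  52.8] [0.4259 0.1738]
```

View pics/w1.png

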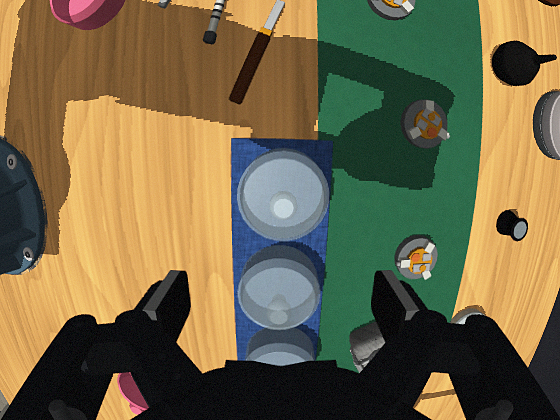

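```bash
python3 - <<'E'
from h import *
print(onz("wrist",(283,208),.085),onz("wrist",(278,317),.085))
for p in ((425,124),(416,257)): print(onz("wrist",p,.012))
# circle fit foot outer ring bell1
im=vision.camera("wrist"); 
for r in regions_of("wrist","bell1")[:4]: print(r["p"],r["rect"])
X=onz("wrist",(283,208),.085)
tgt([X[0],X[1],.083],0)
E
```

```text
[0.45148473 0.01699262 0.085     ] [ 0.44697403 -0.09916533  0.085     ]
[0.6155813  0.09936152 0.012     ]
[ 0.62119459 -0.06524934  0.012     ]
0.96 [89.7, 15.2, 79.9, 30.3]
0.94 [278.8, 291.8, 79.4, 85.6]
0.82 [286.9, 197.0, 95.5, 91.4]
0.59 [131.7, 394.3, 28.9, 45.2]
t 4.8 pos [0.4492 0.0212 0.2503] jaw 0.002 open 0.998 F [-0.2  0.9 -0.5] q6 [-0.22 -0.1   1.91 -0.    1.33 -0.22]
shift cm [ 0.24 16.73 -0.43] turn [0.    0.002 0.   ] rows>= 2.6774379855004184
```

Request:
apply_moves:
  increments:
    - {"x": 0.2, "y": 6, "z": -0.5, "ax": 0, "ay": 0, "az": 0, "grip": 0}
    - {"x": 0.2, "y": 11, "z": -0.5, "ax": 0, "ay": 0, "az": 0, "grip": 0}
    - {"x": 0.2, "y": 15, "z": -0.5, "ax": 0, "ay": 0, "az": 0, "grip": 0}
    - {"x": 0.2, "y": 16.7, "z": -0.5, "ax": 0, "ay": 0, "az": 0, "grip": 0}
    - {"x": 0.2, "y": 16.7, "z": -0.5, "ax": 0, "ay": 0, "az": 0, "grip": 0}

```text
time_s: 5.42
eef_pos: [0.45, 0.0171, 0.0821]
eef_rot: [0.707, -0.707, 0.0, 0.002]
wrist_force: [-0.3, -1.1, 0.6]
opening: 1.0
```

```bash
python3 - <<'E'
from h import *
tgt([.4515,.0160,.083],0)
snap("wrist","w2")
E
```

```text
t 5.42 pos [0.45   0.0171 0.0821] jaw 0.003 open 1.0 F [-0.3 -1.1  0.6] q6 [-0.23  0.16  2.04 -0.    0.95 -0.23]
shift cm [ 0.15 -0.09 -0.11] turn [-0.001  0.003 -0.003] rows>= 0.03373182899584817
```

View pics/w2.png

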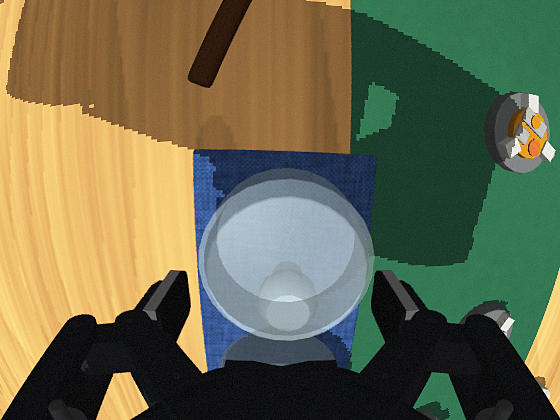

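Request:
apply_moves:
  increments:
    - {"x": 0.15, "y": 0, "z": 0, "ax": 0, "ay": 0, "az": 0, "grip": 0.5}
    - {"x": 0.15, "y": 0, "z": 0, "ax": 0, "ay": 0, "az": 0, "grip": 1}
    - {"x": 0.15, "y": 0, "z": 0, "ax": 0, "ay": 0, "az": 0, "grip": 1}
    - {"x": 0.15, "y": 0, "z": 0, "ax": 0, "ay": 0, "az": 0, "grip": 1}
    - {"x": 0.15, "y": 0, "z": 0, "ax": 0, "ay": 0, "az": 0, "grip": 1}
    - {"x": 0.15, "y": 0, "z": 0, "ax": 0, "ay": 0, "az": 0, "grip": 1}

```text
time_s: 6.22
eef_pos: [0.4529, 0.0167, 0.084]
eef_rot: [-0.707, 0.707, 0.001, -0.001]
wrist_force: [-2.1, 0.7, 5.4]
opening: 0.278
```

```bash
python3 - <<'E'
from h import *
tgt([.574,.247,.123],0)
print(proj("wrist",[.451,.017,.077]))
snap("wrist","w3")
E
```

```text
t 6.22 pos [0.4529 0.0167 0.084 ] jaw 0.003 open 0.278 F [-2.1  0.7  5.4] q6 [-0.23  0.16  2.03 -0.    0.95 -0.23]
shift cm [12.17 -3.9  22.99] turn [0.    0.003 0.   ] rows>= 4.209023160221857
[275.68868733 290.80072289]
```

View pics/w3.png

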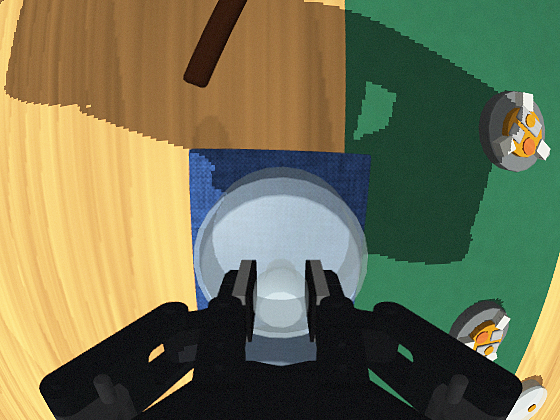

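Request:
apply_moves:
  increments:
    - {"x": 0, "y": -2, "z": 0, "ax": 0, "ay": 0, "az": 0, "grip": 1}
    - {"x": 0, "y": -4.5, "z": 0, "ax": 0, "ay": 0, "az": 0, "grip": 1}
    - {"x": 1, "y": -4.5, "z": 2, "ax": 0, "ay": 0, "az": 0, "grip": 1}
    - {"x": 3, "y": -4.5, "z": 5, "ax": 0, "ay": 0, "az": 0, "grip": 1}
    - {"x": 5, "y": -4.5, "z": 9, "ax": 0, "ay": 0, "az": 0, "grip": 1}
    - {"x": 7, "y": -4.5, "z": 13, "ax": 0, "ay": 0, "az": 0, "grip": 1}
    - {"x": 9, "y": -4.5, "z": 17, "ax": 0, "ay": 0, "az": 0, "grip": 1}
    - {"x": 9, "y": -4.5, "z": 17, "ax": 0, "ay": 0, "az": 0, "grip": 1}

```text
time_s: 7.28
eef_pos: [0.5431, 0.1893, 0.1289]
eef_rot: [0.707, -0.707, -0.002, 0.002]
wrist_force: [0.0, -1.0, -1.9]
opening: 0.276
```

```bash
python3 - <<'E'
from h import *
tgt([.574,.247,.123],0)
snap("wrist","w4"); 
for r in pinpoint("wrist","movement1")[:6]: print(round(r["p"],2),np.round(r["xy"],1),onz("wrist",r["xy"],0).round(4)[:2])
E
```

```text
t 7.28 pos [0.5431 0.1893 0.1289] jaw 0.006 open 0.276 F [ 0.  -1.  -1.9] q6 [0.13 0.33 1.71 0.   1.11 0.12]
shift cm [3.12 0.59 5.75] turn [-0.     0.006  0.001] rows>= 1.0510619462512103
0.89 [361.9 313.7] [0.6168 0.0932]
0.83 [326.8 144. ] [0.5765 0.2429]
```

View pics/w4.png

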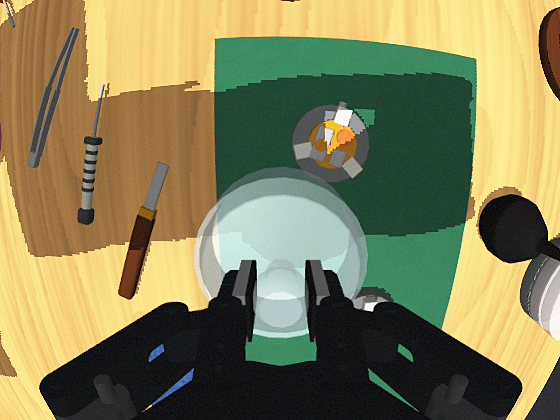

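```bash
python3 - <<'E'
from h import *
o=ctrl.get_obs(); p=o["eef_pos"]; print(p)
for z in (0.046,0.07): print(onz("wrist",(282,252),z))
for pz in (((331,143),.012),((331,143),.005),((279,307),p[2]-.006+.006)): print(onz("wrist",*pz))
for dy in (-5,0,5): print(proj("wrist",[p[0],p[1]+dy/1000,p[2]+.001]))
E
```

```text
[0.5417822  0.18703244 0.1284426 ]
[0.54292508 0.17438126 0.046     ]
[0.54278657 0.18437236 0.07      ]
[0.57789074 0.24442065 0.012     ]
[0.57897062 0.24402367 0.005     ]
[0.54136215 0.18330783 0.1284426 ]
[279.97297451 310.77564677]
[280.02795931 300.77415272]
[280.0850287  290.38583366]
```

Request:
apply_moves:
  increments:
    - {"x": 1.5, "y": 0, "z": 3, "ax": 0, "ay": 0, "az": 0, "grip": 1}
    - {"x": 3.5, "y": 0, "z": 6, "ax": 0, "ay": 0, "az": 0, "grip": 1}
    - {"x": 3.5, "y": 0, "z": 6, "ax": 0, "ay": 0, "az": 0, "grip": 1}
    - {"x": 3.5, "y": 0, "z": 6, "ax": 0, "ay": 0, "az": 0, "grip": 1}

```text
time_s: 7.88
eef_pos: [0.5758, 0.2458, 0.1279]
eef_rot: [-0.707, 0.708, 0.0, -0.002]
wrist_force: [0.0, -0.3, -0.8]
opening: 0.276
```

```bash
python3 - <<'E'
from h import *
tgt([.577,.247,.081],0)
snap("wrist","w5"); 
E
```

```text
t 7.88 pos [0.5758 0.2458 0.1279] jaw 0.003 open 0.276 F [ 0.  -0.3 -0.8] q6 [ 0.21  0.43  1.57 -0.    1.15  0.21]
shift cm [0.14 4.69 0.12] turn [ 0.001  0.003 -0.003] rows>= 0.7506829417878876
```

View pics/w5.png

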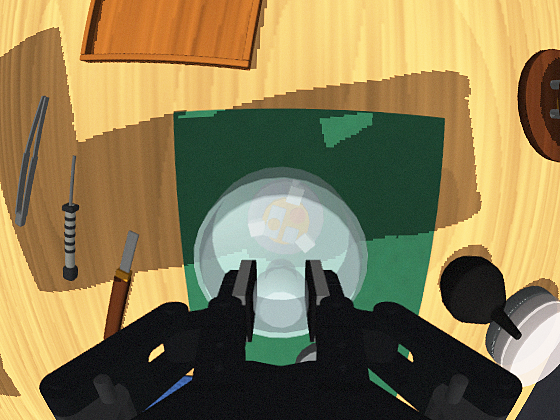

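Request:
apply_moves:
  increments:
    - {"x": 0.1, "y": 2, "z": 0.1, "ax": 0, "ay": 0, "az": 0, "grip": 1}
    - {"x": 0.1, "y": 3.5, "z": 0.1, "ax": 0, "ay": 0, "az": 0, "grip": 1}
    - {"x": 0.1, "y": 4.3, "z": 0.1, "ax": 0, "ay": 0, "az": 0, "grip": 1}
    - {"x": 0.1, "y": 4.7, "z": 0.1, "ax": 0, "ay": 0, "az": 0, "grip": 1}
    - {"x": 0.1, "y": 4.7, "z": 0.1, "ax": 0, "ay": 0, "az": 0, "grip": 1}
    - {"x": 0.1, "y": 4.7, "z": 0.1, "ax": 0, "ay": 0, "az": 0, "grip": 1}

```text
time_s: 8.68
eef_pos: [0.5768, 0.2468, 0.0812]
eef_rot: [-0.707, 0.708, 0.0, -0.002]
wrist_force: [-1.8, -0.9, 2.5]
opening: 0.272
```

Touching with ~3–4 N. Release and rise.

Request:
apply_moves:
  increments:
    - {"x": 0, "y": 0, "z": 0, "ax": 0, "ay": 0, "az": 0, "grip": 0.5}
    - {"x": 0, "y": 0, "z": 0, "ax": 0, "ay": 0, "az": 0, "grip": 0}
    - {"x": 0, "y": 0, "z": 0, "ax": 0, "ay": 0, "az": 0, "grip": 0}
    - {"x": 0, "y": 0, "z": 0, "ax": 0, "ay": 0, "az": 0, "grip": 0}
    - {"x": 0, "y": -3, "z": 0, "ax": 0, "ay": 0, "az": 0, "grip": 0}
    - {"x": 0, "y": -8, "z": 0, "ax": 0, "ay": 0, "az": 0, "grip": 0}
    - {"x": 0, "y": -12, "z": 0, "ax": 0, "ay": 0, "az": 0, "grip": 0}
    - {"x": 0, "y": -12, "z": 0, "ax": 0, "ay": 0, "az": 0, "grip": 0}

```text
time_s: 9.68
eef_pos: [0.5795, 0.2476, 0.206]
eef_rot: [0.707, -0.707, -0.003, -0.001]
wrist_force: [-0.8, 0.6, -0.6]
opening: 1.002
```

```bash
python3 - <<'E'
from h import *
tgt([.45,-.07,.2],0)
snap("wrist","w6"); snap("scene","s6",(130,160,510,400),2)
E
```

```text
t 9.68 pos [0.5795 0.2476 0.206 ] jaw 0.003 open 1.002 F [-0.8  0.6 -0.6] q6 [ 0.22  0.34  1.51 -0.    1.28  0.21]
shift cm [-13.05   0.5  -31.72] turn [-0.001  0.003  0.006] rows>= 5.488290028205622
```

View pics/w6.png

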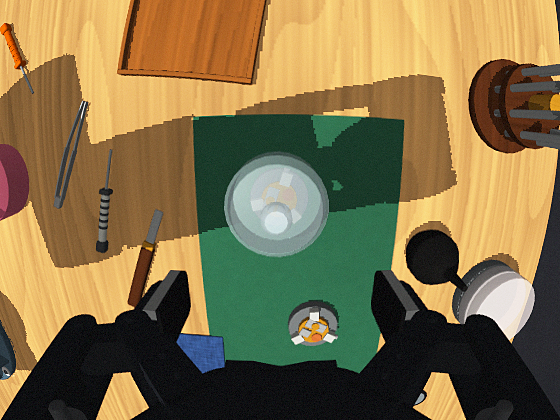

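View pics/s6.png

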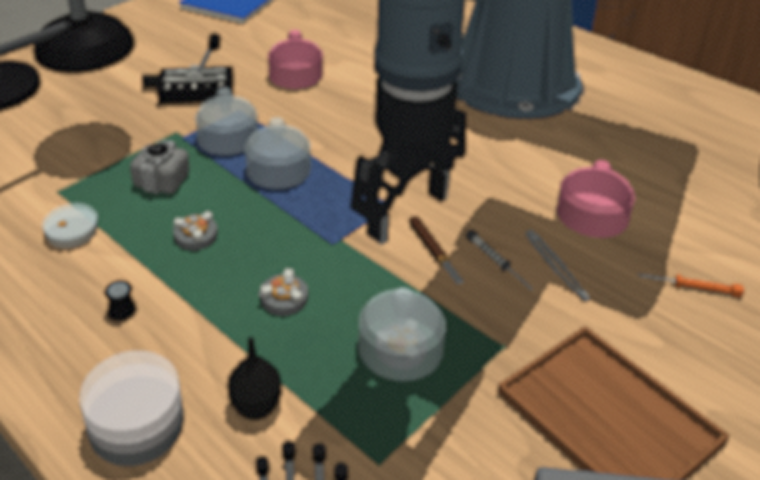

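Request:
apply_moves:
  increments:
    - {"x": -13.1, "y": 0.5, "z": -34.6, "ax": 0, "ay": 0, "az": 0, "grip": 0}
    - {"x": -13.1, "y": 0.5, "z": -34.6, "ax": 0, "ay": 0, "az": 0, "grip": 0}
    - {"x": -13.1, "y": 0.5, "z": -34.6, "ax": 0, "ay": 0, "az": 0, "grip": 0}
    - {"x": -13.1, "y": 0.5, "z": -34.6, "ax": 0, "ay": 0, "az": 0, "grip": 0}
    - {"x": -13.1, "y": 0.5, "z": -34.6, "ax": 0, "ay": 0, "az": 0, "grip": 0}
    - {"x": -13.1, "y": 0.5, "z": -34.6, "ax": 0, "ay": 0, "az": 0, "grip": 0}
    - {"x": -13.1, "y": 0.5, "z": -34.6, "ax": 0, "ay": 0, "az": 0, "grip": 0}
    - {"x": -13.1, "y": 0.5, "z": -34.6, "ax": 0, "ay": 0, "az": 0, "grip": 0}

```text
time_s: 10.78
eef_pos: [0.4462, -0.0991, 0.1958]
eef_rot: [0.707, -0.707, 0.001, 0.002]
wrist_force: [0.1, 0.7, -0.5]
opening: 1.002
```

```bash
python3 - <<'E'
from h import *
tgt([.448,-.1,.083],0)
snap("wrist","w7")
E
```

```text
t 10.78 pos [ 0.4462 -0.0991  0.1958] jaw 0.002 open 1.002 F [ 0.1  0.7 -0.5] q6 [-0.48 -0.02  1.95 -0.    1.21 -0.48]
shift cm [ 0.22 11.28 -0.1 ] turn [-0.     0.002 -0.004] rows>= 1.8046058144903616
```

View pics/w7.png

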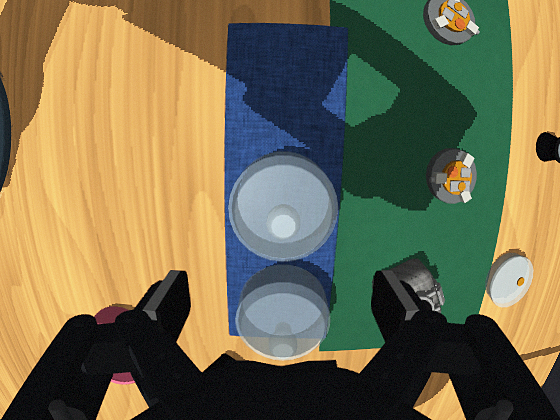

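```bash
python3 - <<'E'
from h import *
X=onz("wrist",(283,227),.085); print(X, onz("wrist",(283,348),.085), onz("wrist",(454,176),.012))
tgt([X[0],X[1]+.001,.083],0)
E
```

```text
[ 0.44825718 -0.10297689  0.085     ] [ 0.4491576  -0.21635368  0.085     ] [ 0.62509173 -0.07153465  0.012     ]
t 10.82 pos [ 0.4466 -0.0986  0.196 ] jaw 0.003 open 0.999 F [ 0.2  0.7 -0.6] q6 [-0.48 -0.02  1.95 -0.    1.21 -0.48]
shift cm [ 0.2  11.3  -0.34] turn [-0.     0.003 -0.003] rows>= 1.8092955769659873
```

Request:
apply_moves:
  increments:
    - {"x": 0.2, "y": 5, "z": -0.4, "ax": 0, "ay": 0, "az": 0, "grip": 0}
    - {"x": 0.2, "y": 9, "z": -0.4, "ax": 0, "ay": 0, "az": 0, "grip": 0}
    - {"x": 0.2, "y": 11.2, "z": -0.4, "ax": 0, "ay": 0, "az": 0, "grip": 0}
    - {"x": 0.2, "y": 11.2, "z": -0.4, "ax": 0, "ay": 0, "az": 0, "grip": 0}
    - {"x": 0.2, "y": 11.2, "z": -0.4, "ax": 0, "ay": 0, "az": 0, "grip": 0.5}
    - {"x": 0.2, "y": 11.2, "z": -0.4, "ax": 0, "ay": 0, "az": 0, "grip": 1}
    - {"x": 0.2, "y": 11.2, "z": -0.4, "ax": 0, "ay": 0, "az": 0, "grip": 1}
    - {"x": 0.2, "y": 11.2, "z": -0.4, "ax": 0, "ay": 0, "az": 0, "grip": 1}
    - {"x": 0.2, "y": 11.2, "z": -0.4, "ax": 0, "ay": 0, "az": 0, "grip": 1}
    - {"x": 0.2, "y": 11.2, "z": -0.4, "ax": 0, "ay": 0, "az": 0, "grip": 1}

```text
time_s: 12.08
eef_pos: [0.4488, -0.1028, 0.0849]
eef_rot: [-0.707, 0.707, 0.0, -0.002]
wrist_force: [-1.3, 1.5, 5.7]
opening: 0.275
```

```bash
python3 - <<'E'
from h import *
tgt([.617,.1,.125],0)
E
```

```text
t 12.07 pos [ 0.4488 -0.1028  0.0849] jaw 0.003 open 0.275 F [-1.3  1.5  5.7] q6 [-0.48  0.17  2.01 -0.    0.96 -0.49]
shift cm [16.87 -4.05 20.23] turn [ 0.     0.003 -0.002] rows>= 4.2639848021680375
```

Request:
apply_moves:
  increments:
    - {"x": 0, "y": -2, "z": 0, "ax": 0, "ay": 0, "az": 0, "grip": 1}
    - {"x": 0, "y": -4.5, "z": 1, "ax": 0, "ay": 0, "az": 0, "grip": 1}
    - {"x": 2, "y": -4.5, "z": 4, "ax": 0, "ay": 0, "az": 0, "grip": 1}
    - {"x": 4, "y": -4.5, "z": 8, "ax": 0, "ay": 0, "az": 0, "grip": 1}
    - {"x": 7, "y": -4.5, "z": 12, "ax": 0, "ay": 0, "az": 0, "grip": 1}
    - {"x": 11, "y": -4.5, "z": 16, "ax": 0, "ay": 0, "az": 0, "grip": 1}
    - {"x": 15, "y": -4.5, "z": 18.5, "ax": 0, "ay": 0, "az": 0, "grip": 1}
    - {"x": 16.9, "y": -4.5, "z": 20, "ax": 0, "ay": 0, "az": 0, "grip": 1}
    - {"x": 16.9, "y": -4.5, "z": 20, "ax": 0, "ay": 0, "az": 0, "grip": 1}
    - {"x": 16.9, "y": -4.5, "z": 20, "ax": 0, "ay": 0, "az": 0, "grip": 1}

```text
time_s: 13.32
eef_pos: [0.6163, 0.0973, 0.129]
eef_rot: [-0.707, 0.707, -0.0, -0.002]
wrist_force: [0.5, 0.3, -1.2]
opening: 0.276
```

```bash
python3 - <<'E'
from h import *
tgt([.617,.098,.0815],0)
snap("wrist","w8")
E
```

```text
t 13.32 pos [0.6163 0.0973 0.129 ] jaw 0.003 open 0.276 F [ 0.5  0.3 -1.2] q6 [-0.03  0.42  1.57 -0.    1.15 -0.04]
shift cm [0.09 4.75 0.07] turn [ 0.001  0.003 -0.004] rows>= 0.7600520180712977
```

View pics/w8.png

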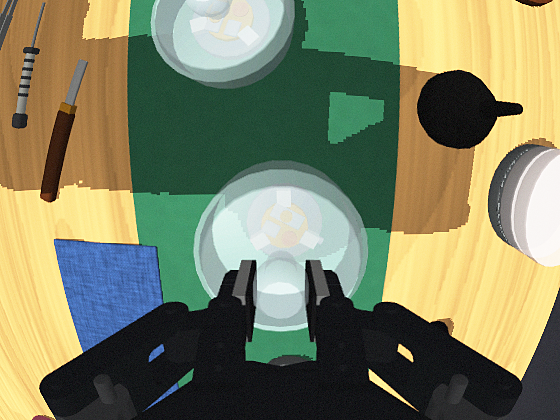

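Request:
apply_moves:
  increments:
    - {"x": 0.1, "y": 2, "z": 0.1, "ax": 0, "ay": 0, "az": 0, "grip": 1}
    - {"x": 0.1, "y": 3.5, "z": 0.1, "ax": 0, "ay": 0, "az": 0, "grip": 1}
    - {"x": 0.1, "y": 4.3, "z": 0.1, "ax": 0, "ay": 0, "az": 0, "grip": 1}
    - {"x": 0.1, "y": 4.7, "z": 0.1, "ax": 0, "ay": 0, "az": 0, "grip": 1}
    - {"x": 0.1, "y": 4.7, "z": 0.1, "ax": 0, "ay": 0, "az": 0, "grip": 1}
    - {"x": 0.1, "y": 4.7, "z": 0.1, "ax": 0, "ay": 0, "az": 0, "grip": 1}

```text
time_s: 14.12
eef_pos: [0.6173, 0.0981, 0.0822]
eef_rot: [-0.707, 0.707, -0.0, -0.002]
wrist_force: [0.9, 0.4, -0.9]
opening: 0.275
```

Request:
apply_moves:
  increments:
    - {"x": 0, "y": 0, "z": 0, "ax": 0, "ay": 0, "az": 0, "grip": 0.5}
    - {"x": 0, "y": 0, "z": 0, "ax": 0, "ay": 0, "az": 0, "grip": 0}
    - {"x": 0, "y": 0, "z": 0, "ax": 0, "ay": 0, "az": 0, "grip": 0}
    - {"x": 0, "y": 0, "z": 0, "ax": 0, "ay": 0, "az": 0, "grip": 0}
    - {"x": 0, "y": -3, "z": 0, "ax": 0, "ay": 0, "az": 0, "grip": 0}
    - {"x": 0, "y": -8, "z": 0, "ax": 0, "ay": 0, "az": 0, "grip": 0}
    - {"x": 0, "y": -12, "z": 0, "ax": 0, "ay": 0, "az": 0, "grip": 0}
    - {"x": 0, "y": -12, "z": 0, "ax": 0, "ay": 0, "az": 0, "grip": 0}

```text
time_s: 15.12
eef_pos: [0.6202, 0.0981, 0.2069]
eef_rot: [-0.707, 0.707, 0.003, 0.001]
wrist_force: [0.9, 0.5, -0.2]
opening: 1.003
```

```bash
python3 - <<'E'
from h import *
tgt([.447,-.2,.2],0)
snap("wrist","w9")
E
```

```text
t 15.12 pos [0.6202 0.0981 0.2069] jaw 0.002 open 1.003 F [ 0.9  0.5 -0.2] q6 [-0.03  0.34  1.52 -0.    1.28 -0.03]
shift cm [-17.4    0.62 -29.77] turn [0.001 0.002 0.005] rows>= 5.517941188249917
```

View pics/w9.png

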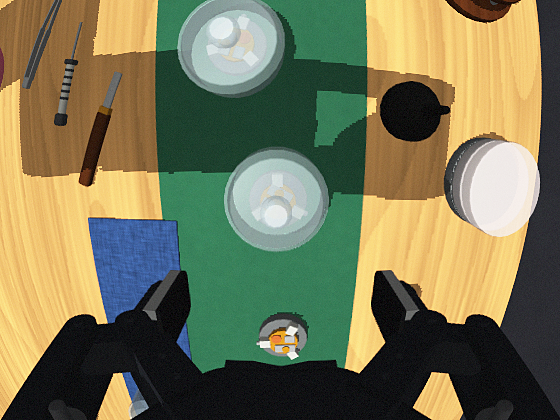

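Request:
apply_moves:
  increments:
    - {"x": -17.2, "y": 0.6, "z": -30.2, "ax": 0, "ay": 0, "az": 0, "grip": 0}
    - {"x": -17.2, "y": 0.6, "z": -30.2, "ax": 0, "ay": 0, "az": 0, "grip": 0}
    - {"x": -17.2, "y": 0.6, "z": -30.2, "ax": 0, "ay": 0, "az": 0, "grip": 0}
    - {"x": -17.2, "y": 0.6, "z": -30.2, "ax": 0, "ay": 0, "az": 0, "grip": 0}
    - {"x": -17.2, "y": 0.6, "z": -30.2, "ax": 0, "ay": 0, "az": 0, "grip": 0}
    - {"x": -17.2, "y": 0.6, "z": -30.2, "ax": 0, "ay": 0, "az": 0, "grip": 0}
    - {"x": -17.2, "y": 0.6, "z": -30.2, "ax": 0, "ay": 0, "az": 0, "grip": 0}
    - {"x": -17.2, "y": 0.6, "z": -30.2, "ax": 0, "ay": 0, "az": 0, "grip": 0}

```text
time_s: 16.18
eef_pos: [0.4471, -0.2036, 0.1972]
eef_rot: [0.707, -0.707, -0.001, 0.001]
wrist_force: [-0.5, 0.3, 0.6]
opening: 1.001
```

```bash
python3 - <<'E'
from h import *
tgt([.448,-.21,.083],0)
snap("wrist","w10")
E
```

```text
t 16.18 pos [ 0.4471 -0.2036  0.1972] jaw 0.002 open 1.001 F [-0.5  0.3  0.6] q6 [-0.67  0.06  1.87  0.    1.21 -0.67]
shift cm [ 0.09 11.42 -0.65] turn [-0.001  0.002 -0.   ] rows>= 1.8297142641770572
```

View pics/w10.png

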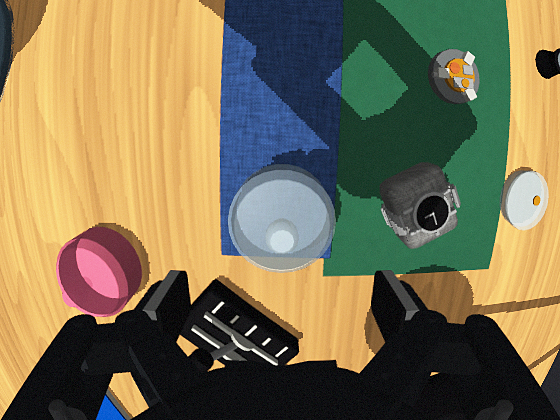

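```bash
python3 - <<'E'
from h import *
X=onz("wrist",(283,239),.085); print(X, onz("wrist",(455,76),.012))
tgt([X[0],X[1]+.001,.083],0)
for a in ((420,205),(433,212)): print("watch",onz("wrist",a,.03),onz("wrist",a,.05))
for n,h in dict(dimmer_base=0,dimmer_knob=.08,watch=0).items():
  for r in pinpoint("wrist",n)[:2]: print(n,r["p"],r["xy"],onz("wrist",r["xy"],h))
E
```

```text
[ 0.44955912 -0.21762102  0.085     ] [ 0.62292362 -0.07269403  0.012     ]
t 16.23 pos [ 0.4474 -0.2033  0.1974] jaw 0.003 open 0.996 F [0.3 0.  0.7] q6 [-0.67  0.06  1.87  0.    1.21 -0.67]
shift cm [ 0.21 11.44 -1.34] turn [-0.001  0.003  0.   ] rows>= 1.8433654860727255
watch [ 0.58204308 -0.20376851  0.03      ] [ 0.57259577 -0.19878907  0.05      ]
watch [ 0.59748405 -0.21061954  0.03      ] [ 0.58695391 -0.20515966  0.05      ]
dimmer_base 0.8 [238.6, 324.6] [ 0.39943904 -0.35731244  0.        ]
dimmer_base 0.58 [452.8, 79.1] [ 0.62738087 -0.07390705  0.        ]
dimmer_knob 0.81 [196.8, 365.2] [ 0.36708546 -0.35317941  0.08      ]
watch 0.78 [407.4, 197.9] [ 0.58124335 -0.20388359  0.        ]
```

Request:
apply_moves:
  increments:
    - {"x": 0.2, "y": 5, "z": -1.3, "ax": 0, "ay": 0, "az": 0, "grip": 0}
    - {"x": 0.2, "y": 9, "z": -1.3, "ax": 0, "ay": 0, "az": 0, "grip": 0}
    - {"x": 0.2, "y": 11.3, "z": -1.3, "ax": 0, "ay": 0, "az": 0, "grip": 0}
    - {"x": 0.2, "y": 11.3, "z": -1.3, "ax": 0, "ay": 0, "az": 0, "grip": 0}
    - {"x": 0.2, "y": 11.3, "z": -1.3, "ax": 0, "ay": 0, "az": 0, "grip": 0.5}
    - {"x": 0.2, "y": 11.3, "z": -1.3, "ax": 0, "ay": 0, "az": 0, "grip": 1}
    - {"x": 0.2, "y": 11.3, "z": -1.3, "ax": 0, "ay": 0, "az": 0, "grip": 1}
    - {"x": 0.2, "y": 11.3, "z": -1.3, "ax": 0, "ay": 0, "az": 0, "grip": 1}
    - {"x": 0.2, "y": 11.3, "z": -1.3, "ax": 0, "ay": 0, "az": 0, "grip": 1}
    - {"x": 0.2, "y": 11.3, "z": -1.3, "ax": 0, "ay": 0, "az": 0, "grip": 1}

```text
time_s: 17.62
eef_pos: [0.4505, -0.2166, 0.0861]
eef_rot: [-0.707, 0.707, 0.002, -0.001]
wrist_force: [-1.6, 1.9, 5.8]
opening: 0.276
```

```bash
python3 - <<'E'
from h import *
tgt([.623,-.07,.128],0)
E
```

```text
t 17.62 pos [ 0.4505 -0.2166  0.0861] jaw 0.004 open 0.276 F [-1.6  1.9  5.8] q6 [-0.69  0.25  1.92  0.    0.98 -0.69]
shift cm [17.33 -4.18 14.58] turn [0.001 0.004 0.002] rows>= 3.684227335646979
```

Lift, go along +y first, then +x.

Request:
apply_moves:
  increments:
    - {"x": 0, "y": -2, "z": 0, "ax": 0, "ay": 0, "az": 0, "grip": 1}
    - {"x": 0, "y": -4.2, "z": 2, "ax": 0, "ay": 0, "az": 0, "grip": 1}
    - {"x": 0, "y": -4.2, "z": 6, "ax": 0, "ay": 0, "az": 0, "grip": 1}
    - {"x": 0, "y": -4.2, "z": 10, "ax": 0, "ay": 0, "az": 0, "grip": 1}
    - {"x": 0.5, "y": -4.2, "z": 14, "ax": 0, "ay": 0, "az": 0, "grip": 1}
    - {"x": 4, "y": -4.2, "z": 14.6, "ax": 0, "ay": 0, "az": 0, "grip": 1}
    - {"x": 8, "y": -4.2, "z": 14.6, "ax": 0, "ay": 0, "az": 0, "grip": 1}
    - {"x": 13, "y": -4.2, "z": 14.6, "ax": 0, "ay": 0, "az": 0, "grip": 1}
    - {"x": 17.3, "y": -4.2, "z": 14.7, "ax": 0, "ay": 0, "az": 0, "grip": 1}
    - {"x": 17.3, "y": -4.2, "z": 14.7, "ax": 0, "ay": 0, "az": 0, "grip": 1}
    - {"x": 17.3, "y": -4.2, "z": 14.7, "ax": 0, "ay": 0, "az": 0, "grip": 1}

```text
time_s: 19.0
eef_pos: [0.6217, -0.0686, 0.1274]
eef_rot: [-0.707, 0.707, 0.001, -0.002]
wrist_force: [0.0, -0.3, -1.8]
opening: 0.272
```

```bash
python3 - <<'E'
from h import *
tgt([.623,-.069,.083],0)
snap("wrist","w11")
E
```

```text
t 19.0 pos [ 0.6217 -0.0686  0.1274] jaw 0.004 open 0.272 F [ 0.  -0.3 -1.8] q6 [-0.3   0.43  1.57 -0.    1.14 -0.3 ]
shift cm [ 0.13  4.44 -0.04] turn [ 0.001  0.004 -0.   ] rows>= 0.7112901045737668
```

View pics/w11.png

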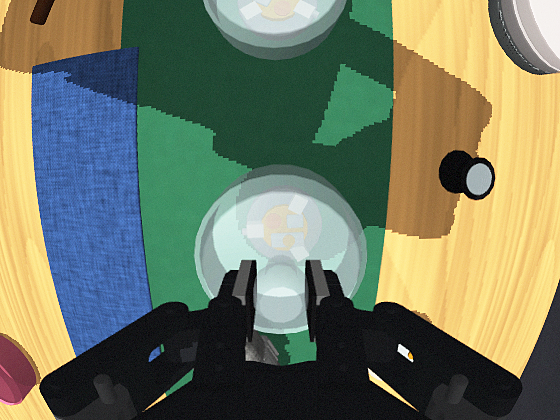

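Request:
apply_moves:
  increments:
    - {"x": 0.2, "y": 2, "z": 0, "ax": 0, "ay": 0, "az": 0, "grip": 1}
    - {"x": 0.2, "y": 3.3, "z": 0, "ax": 0, "ay": 0, "az": 0, "grip": 1}
    - {"x": 0.2, "y": 4.1, "z": 0, "ax": 0, "ay": 0, "az": 0, "grip": 1}
    - {"x": 0.2, "y": 4.5, "z": 0, "ax": 0, "ay": 0, "az": 0, "grip": 1}
    - {"x": 0.2, "y": 4.5, "z": 0, "ax": 0, "ay": 0, "az": 0, "grip": 1}
    - {"x": 0.2, "y": 4.5, "z": 0, "ax": 0, "ay": 0, "az": 0, "grip": 1}

```text
time_s: 19.8
eef_pos: [0.6237, -0.0687, 0.0831]
eef_rot: [-0.707, 0.707, 0.002, -0.001]
wrist_force: [-2.4, 0.3, 3.5]
opening: 0.275
```

Request:
apply_moves:
  increments:
    - {"x": 0, "y": 0, "z": 0, "ax": 0, "ay": 0, "az": 0, "grip": 0.5}
    - {"x": 0, "y": 0, "z": 0, "ax": 0, "ay": 0, "az": 0, "grip": 0}
    - {"x": 0, "y": 0, "z": 0, "ax": 0, "ay": 0, "az": 0, "grip": 0}
    - {"x": 0, "y": 0, "z": 0, "ax": 0, "ay": 0, "az": 0, "grip": 0}
    - {"x": 0, "y": -3, "z": 0, "ax": 0, "ay": 0, "az": 0, "grip": 0}
    - {"x": 0, "y": -8, "z": 0, "ax": 0, "ay": 0, "az": 0, "grip": 0}
    - {"x": 0, "y": -13, "z": 0, "ax": 0, "ay": 0, "az": 0, "grip": 0}
    - {"x": 0, "y": -13, "z": 0, "ax": 0, "ay": 0, "az": 0, "grip": 0}

```text
time_s: 20.8
eef_pos: [0.6265, -0.0694, 0.2189]
eef_rot: [-0.706, 0.708, 0.005, 0.002]
wrist_force: [0.7, 0.7, 0.2]
opening: 1.0
```

```bash
python3 - <<'E'
from h import *
tgt([.36,.2,.22],0)
snap("wrist","w12")
snap("scene","s12",(100,130,520,410),1.8)
for n in ("tweezers","screwdriver","case_knife","tray"):
  for c in ("wrist","scene"):
    for r in pinpoint(c,n)[:2]: print(n,c,round(r["p"],2),np.round(r["xy"]),onz(c,r["xy"],0).round(4))
E
```

```text
t 20.8 pos [ 0.6265 -0.0694  0.2189] jaw 0.004 open 1.0 F [0.7 0.7 0.2] q6 [-0.3   0.33  1.5  -0.    1.3  -0.3 ]
shift cm [-26.53  -0.48  27.05] turn [0.004 0.004 0.01 ] rows>= 6.063283066727626
tweezers scene 0.58 [409. 295.] [0.3424 0.3034 0.    ]
tweezers scene 0.57 [137. 181.] [ 0.5248 -0.7559 -0.    ]
screwdriver scene 0.69 [473. 305.] [0.2637 0.4326 0.    ]
screwdriver scene 0.67 [229. 278.] [ 0.6207 -0.0701  0.    ]
case_knife scene 0.47 [347. 284.] [0.4205 0.1687 0.    ]
tray scene 0.63 [436. 367.] [0.488  0.4586 0.    ]
tray scene 0.37 [138. 181.] [ 0.523 -0.746  0.   ]
```

View pics/w12.png

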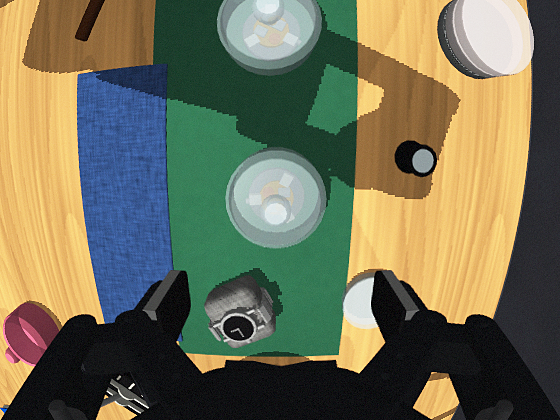

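View pics/s12.png

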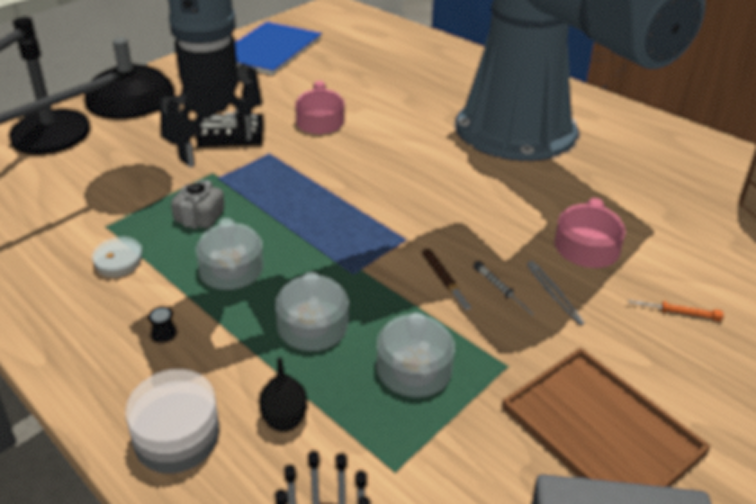

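Request:
apply_moves:
  increments:
    - {"x": -6, "y": -3, "z": 6, "ax": 0, "ay": 0, "az": 0, "grip": 0}
    - {"x": -24.6, "y": -3.5, "z": 30, "ax": 0, "ay": 0, "az": 0, "grip": 0}
    - {"x": -24.6, "y": -3.5, "z": 30, "ax": 0, "ay": 0, "az": 0, "grip": 0}
    - {"x": -24.6, "y": -3.5, "z": 30, "ax": 0, "ay": 0, "az": 0, "grip": 0}
    - {"x": -24.6, "y": -3.5, "z": 30, "ax": 0, "ay": 0, "az": 0, "grip": 0}
    - {"x": -24.6, "y": -3.5, "z": 30, "ax": 0, "ay": 0, "az": 0, "grip": 0}
    - {"x": -24.6, "y": -3.5, "z": 30, "ax": 0, "ay": 0, "az": 0, "grip": 0}
    - {"x": -24.6, "y": -3.5, "z": 30, "ax": 0, "ay": 0, "az": 0, "grip": 0}
    - {"x": -24.6, "y": -3.5, "z": 30, "ax": 0, "ay": 0, "az": 0, "grip": 0}
    - {"x": -24.6, "y": -3.5, "z": 30, "ax": 0, "ay": 0, "az": 0, "grip": 0}

```text
time_s: 22.55
eef_pos: [0.377, 0.2294, 0.2472]
eef_rot: [-0.707, 0.707, 0.0, -0.001]
wrist_force: [-0.7, 0.9, -0.4]
opening: 1.001
```

```bash
python3 - <<'E'
from h import *
tgt([.4,.2,.22],0)
snap("wrist","w13")
E
```

```text
t 22.55 pos [0.377  0.2294 0.2472] jaw 0.002 open 1.001 F [-0.7  0.9 -0.4] q6 [ 0.28 -0.12  1.94 -0.    1.33  0.27]
shift cm [ 2.3   2.72 -2.95] turn [ 0.001  0.002 -0.001] rows>= 0.7395589445741038
```

View pics/w13.png

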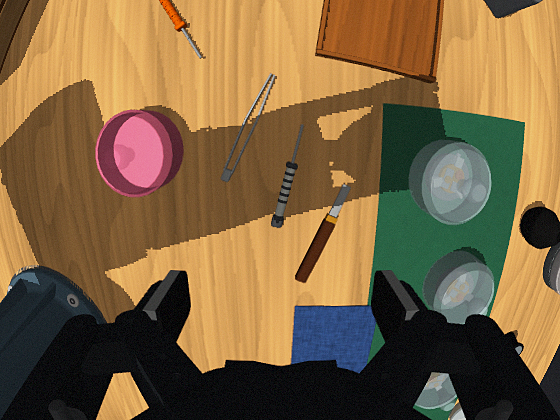

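```bash
python3 - <<'E'
from h import *
P=vision.camera_params("wrist")
T=dict(knife=((301,280),(346,185),.006,-.065,-.020,.065),screw=((277,224),(302,126),.006,-.06,-.015,.06),tweez=((226,179),(273,75),.004,-.065,0,.066))
for n,(a,b,z,xa,xg,xb) in T.items():
    A=onz("wrist",a,z,P)[:2];B=onz("wrist",b,z,P)[:2];u=(B-A);L=np.linalg.norm(u);u/=L
    g=A+u*(xg-xa); print(n,"len",L.round(4),"origin",(A+u*(-xa)).round(4),"grip",g.round(4),"axis yaw",np.arctan2(u[1],u[0]).round(3),"jaw",(np.arctan2(u[1],u[0])-np.pi/2).round(3))
    tgt([g[0],g[1],.1],np.arctan2(u[1],u[0])-np.pi/2)
E
```

```text
knife len 0.129 origin [0.427  0.1733] grip [0.4194 0.1548] axis yaw 1.184 jaw -0.386
t 22.6 pos [0.3769 0.2295 0.2472] jaw 0.002 open 1.001 F [ 0.3 -0.3 -0.5] q6 [ 0.28 -0.12  1.94 -0.    1.33  0.27]
shift cm [ 4.26 14.72 -7.47] turn [ 0.001  0.388 -0.001] rows>= 2.7276946008881096
screw len 0.1153 origin [0.3869 0.2442] grip [0.3834 0.2296] axis yaw 1.334 jaw -0.237
t 22.6 pos [0.3769 0.2295 0.2472] jaw 0.002 open 1.001 F [ 0.3 -0.3 -0.5] q6 [ 0.28 -0.12  1.94 -0.    1.33  0.27]
shift cm [6.700e-01 1.472e+01 1.000e-02] turn [ 0.001  0.239 -0.001] rows>= 2.3574127206898585
tweez len 0.1279 origin [0.3419 0.2975] grip [0.3419 0.2975] axis yaw 1.141 jaw -0.429
t 22.6 pos [0.3769 0.2295 0.2472] jaw 0.002 open 1.001 F [ 0.3 -0.3 -0.5] q6 [ 0.28 -0.12  1.94 -0.    1.33  0.27]
shift cm [-3.46 14.72  6.82] turn [ 0.001  0.431 -0.001] rows>= 2.6540880510355063
```

```bash
python3 - <<'E'
from h import *
im=vision.camera("top")
r=[r for r in regions_of("top","tray") if 110<r["rect"][0]<180][0]
m=r["mask"].astype(np.uint8); c,_=cv2.findContours(m,0,2); c=max(c,key=cv2.contourArea)
W=np.array([onz("top",p[0],.013)[:2] for p in c])
box=cv2.minAreaRect((W*1000).astype(np.float32)); print(r["p"],box); print(cv2.boxPoints(box).round(0))
cv2.imwrite("pics/tray.png",cv2.resize(im[190:300,90:200,::-1],None,fx=5,fy=5,interpolation=2))
E
```

```text
0.6 ((499.601806640625, 474.96533203125), (143.94598388671875, 140.387939453125), 80.28131103515625)
[[418. 416.]
 [557. 392.]
 [581. 534.]
 [443. 558.]]
```

View pics/tray.png

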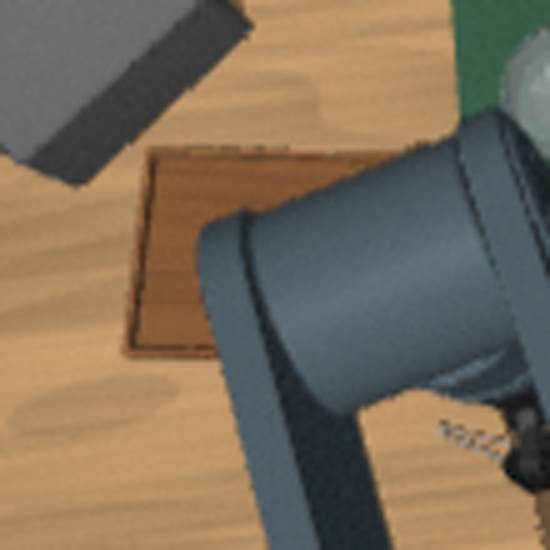

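```bash
python3 - <<'E'
from h import *
W=np.array([onz("top",(p[0]/2.8+100,p[1]/2.8+160),.015)[:2] for p in ((53,167),(207,170),(197,288),(42,285))])
print(W.round(3),W.mean(0)); d=W[0]-W[1]+W[3]-W[2]; print(np.arctan2(d[1],d[0]),np.linalg.norm(d)/2)
E
```

```text
[[0.577 0.535]
 [0.55  0.353]
 [0.411 0.374]
 [0.437 0.553]] [0.49382547 0.45370571]
1.4241046307781458 0.18306228143669656
```

Request:
apply_moves:
  increments:
    - {"x": 1.5, "y": 4, "z": -2.5, "ax": 0, "ay": 0.13, "az": 0, "grip": 0.6}
    - {"x": 3, "y": 9, "z": -5, "ax": 0, "ay": 0.26, "az": 0, "grip": 0.6}
    - {"x": 4.3, "y": 14, "z": -7.5, "ax": 0, "ay": 0.388, "az": 0, "grip": 0.6}
    - {"x": 4.3, "y": 14.7, "z": -7.5, "ax": 0, "ay": 0.388, "az": 0, "grip": 0.6}
    - {"x": 4.3, "y": 14.7, "z": -7.5, "ax": 0, "ay": 0.388, "az": 0, "grip": 0.6}

```text
time_s: 23.32
eef_pos: [0.4196, 0.1549, 0.1004]
eef_rot: [-0.694, 0.694, -0.136, 0.134]
wrist_force: [-0.2, -0.7, 0.7]
opening: 0.396
```

```bash
python3 - <<'E'
from h import *
tgt([.4194,.1548,.027],-.386)
snap("wrist","w14")
E
```

```text
t 23.32 pos [0.4196 0.1549 0.1004] jaw -0.385 open 0.396 F [-0.2 -0.7  0.7] q6 [ 0.09  0.11  2.04 -0.    0.99  0.47]
shift cm [-0.01  7.34 -0.01] turn [ 0.001  0.001 -0.002] rows>= 1.1747743278950378
```

View pics/w14.png

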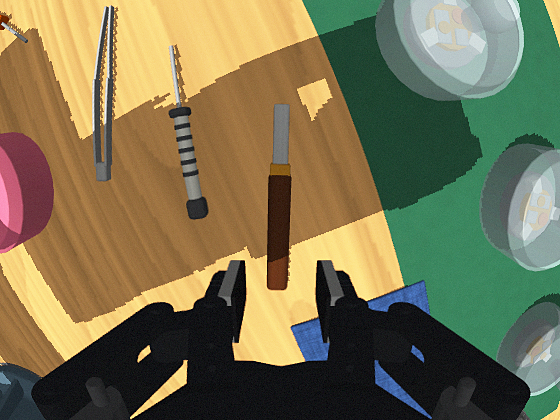

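```bash
python3 - <<'E'
from h import *
print(proj("wrist",[.4194,.1548,.006]),onz("wrist",(279,289),.006),onz("wrist",(282,104),.004))
E
```

```text
[278.28050261 229.1625499 ] [0.40222161 0.11097981 0.006     ] [0.45332906 0.23241069 0.004     ]
```

Request:
apply_moves:
  increments:
    - {"x": 0, "y": 4, "z": 0, "ax": 0, "ay": 0, "az": 0, "grip": 0.6}
    - {"x": 0, "y": 6.5, "z": 0, "ax": 0, "ay": 0, "az": 0, "grip": 0.6}
    - {"x": 0, "y": 7.3, "z": 0, "ax": 0, "ay": 0, "az": 0, "grip": 0.6}
    - {"x": 0, "y": 7.3, "z": 0, "ax": 0, "ay": 0, "az": 0, "grip": 0.6}
    - {"x": 0, "y": 7.3, "z": 0, "ax": 0, "ay": 0, "az": 0, "grip": 1}
    - {"x": 0, "y": 7.3, "z": 0, "ax": 0, "ay": 0, "az": 0, "grip": 1}
    - {"x": 0, "y": 7.3, "z": 0, "ax": 0, "ay": 0, "az": 0, "grip": 1}
    - {"x": 0, "y": 7.3, "z": 0, "ax": 0, "ay": 0, "az": 0, "grip": 1}

```text
time_s: 24.38
eef_pos: [0.4216, 0.1555, 0.03]
eef_rot: [0.694, -0.694, 0.134, -0.136]
wrist_force: [-1.3, 0.8, 5.8]
opening: 0.155
```

Request:
apply_moves:
  increments:
    - {"x": 0, "y": -2, "z": 0, "ax": 0, "ay": 0, "az": 0, "grip": 1}
    - {"x": 0, "y": -5, "z": 0, "ax": 0, "ay": 0, "az": 0, "grip": 1}
    - {"x": 0, "y": -6, "z": 0, "ax": 0, "ay": 0, "az": 0, "grip": 1}
    - {"x": 0, "y": -6, "z": 0, "ax": 0, "ay": 0, "az": 0, "grip": 1}

```text
time_s: 24.88
eef_pos: [0.4222, 0.1556, 0.0908]
eef_rot: [0.695, -0.694, 0.133, -0.137]
wrist_force: [0.5, -0.2, -0.3]
opening: 0.146
```

```bash
python3 - <<'E'
from h import *
c=np.array([.493,.455]);p=np.array([.989,-.146]);a=np.array([.146,.989])
X=c+.035*p-.02*a;print(X)
tgt([X[0],X[1],.085],-.147)
snap("wrist","w15")
E
```

```text
[0.524695 0.43011 ]
t 24.88 pos [0.4222 0.1556 0.0908] jaw -0.384 open 0.146 F [ 0.5 -0.2 -0.3] q6 [0.09 0.13 2.04 0.   0.96 0.47]
shift cm [-0.78  0.65 29.29] turn [-0.002 -0.237  0.005] rows>= 4.689180891577889
```

View pics/w15.png

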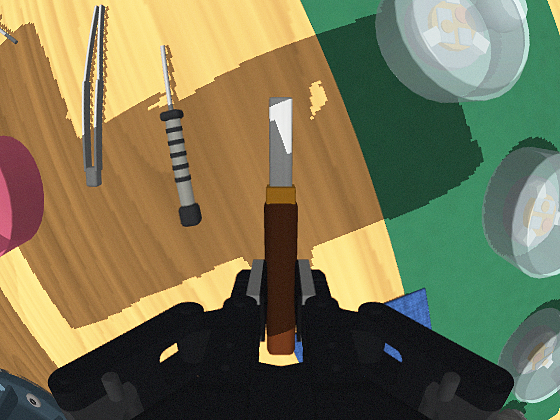

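Request:
apply_moves:
  increments:
    - {"x": 0, "y": -3, "z": 5, "ax": 0, "ay": 0, "az": 0, "grip": 1}
    - {"x": -2, "y": -4, "z": 11, "ax": 0, "ay": -0.1, "az": 0, "grip": 1}
    - {"x": -2, "y": -4, "z": 17, "ax": 0, "ay": -0.2, "az": 0, "grip": 1}
    - {"x": -1.5, "y": -4, "z": 23, "ax": 0, "ay": -0.237, "az": 0, "grip": 1}
    - {"x": -0.8, "y": -4, "z": 29.3, "ax": 0, "ay": -0.237, "az": 0, "grip": 1}
    - {"x": -0.8, "y": -4, "z": 29.3, "ax": 0, "ay": -0.237, "az": 0, "grip": 1}
    - {"x": -0.8, "y": -4, "z": 29.3, "ax": 0, "ay": -0.237, "az": 0, "grip": 1}

```text
time_s: 25.8
eef_pos: [0.5224, 0.4296, 0.128]
eef_rot: [-0.705, 0.706, -0.052, 0.052]
wrist_force: [-0.2, -0.2, 0.7]
opening: 0.153
```

```bash
python3 - <<'E'
from h import *
tgt([.5247,.4301,.037],-.147)
snap("wrist","w16")
E
```

```text
t 25.8 pos [0.5224 0.4296 0.128 ] jaw -0.146 open 0.153 F [-0.2 -0.2  0.7] q6 [ 0.51  0.53  1.42 -0.    1.19  0.66]
shift cm [0.21 9.1  0.1 ] turn [0.002 0.001 0.   ] rows>= 1.4557073328964452
```

View pics/w16.png

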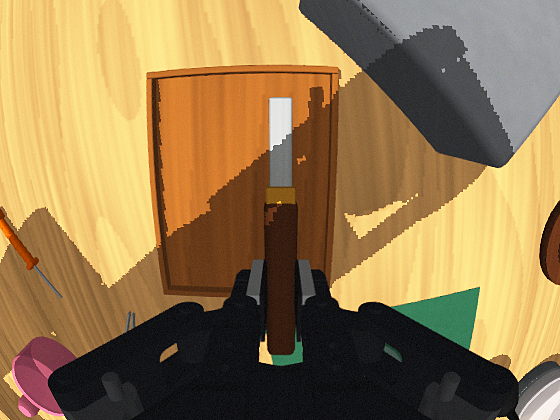

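```bash
python3 - <<'E'
from h import *
W=np.array([onz("wrist",p,.015)[:2] for p in ((149,74),(338,70),(165,292))])
print(W.round(4)); d=W[0]-W[2]; print(np.linalg.norm(d),np.arctan2(d[1],d[0]),np.linalg.norm(W[1]-W[0]),"c",(W[1]+W[2])/2)
E
```

```text
[[0.4436 0.554 ]
 [0.5791 0.5323]
 [0.4165 0.3798]]
0.1762847374112383 1.4161263047072035 0.1371827729439667 c [0.49777702 0.45604003]
```

Request:
apply_moves:
  increments:
    - {"x": 0.5, "y": 4, "z": 0.1, "ax": 0, "ay": 0, "az": 0, "grip": 1}
    - {"x": 0.5, "y": 7, "z": 0.1, "ax": 0, "ay": 0, "az": 0, "grip": 1}
    - {"x": 0.5, "y": 8.5, "z": 0.1, "ax": 0, "ay": 0, "az": 0, "grip": 1}
    - {"x": 0.5, "y": 9, "z": 0.1, "ax": 0, "ay": 0, "az": 0, "grip": 1}
    - {"x": 0.5, "y": 9, "z": 0.1, "ax": 0, "ay": 0, "az": 0, "grip": 1}

```text
time_s: 26.48
eef_pos: [0.5282, 0.4293, 0.0396]
eef_rot: [-0.705, 0.705, -0.051, 0.053]
wrist_force: [0.0, 0.3, -0.1]
opening: 0.153
```

Request:
apply_moves:
  increments:
    - {"x": 0, "y": 0.3, "z": 0, "ax": 0, "ay": 0, "az": 0, "grip": 1}
    - {"x": 0, "y": 0.4, "z": 0, "ax": 0, "ay": 0, "az": 0, "grip": 1}
    - {"x": 0, "y": 0.4, "z": 0, "ax": 0, "ay": 0, "az": 0, "grip": 0.75}
    - {"x": 0, "y": 0.4, "z": 0, "ax": 0, "ay": 0, "az": 0, "grip": 0.75}
    - {"x": 0, "y": 0.4, "z": 0, "ax": 0, "ay": 0, "az": 0, "grip": 0.75}
    - {"x": 0, "y": -2, "z": 0, "ax": 0, "ay": 0, "az": 0, "grip": 0.75}
    - {"x": 0, "y": -8, "z": 0, "ax": 0, "ay": 0, "az": 0, "grip": 0.6}
    - {"x": 0, "y": -10, "z": 0, "ax": 0, "ay": 0, "az": 0, "grip": 0.6}
    - {"x": 0, "y": -10, "z": 0, "ax": 0, "ay": 0, "az": 0, "grip": 0.6}

```text
time_s: 27.6
eef_pos: [0.5295, 0.4303, 0.1434]
eef_rot: [0.706, -0.704, 0.05, -0.054]
wrist_force: [0.5, 0.6, -0.5]
opening: 0.4
```

```bash
python3 - <<'E'
from h import *
tgt([.3834,.20,.16],-.237)
snap("wrist","w17")
E
```

```text
t 27.6 pos [0.5295 0.4303 0.1434] jaw -0.147 open 0.4 F [ 0.5  0.6 -0.5] q6 [ 0.51  0.52  1.41 -0.    1.21  0.66]
shift cm [-11.06  -1.81 -24.91] turn [-0.003  0.09   0.006] rows>= 4.3712781849910405
```

View pics/w17.png

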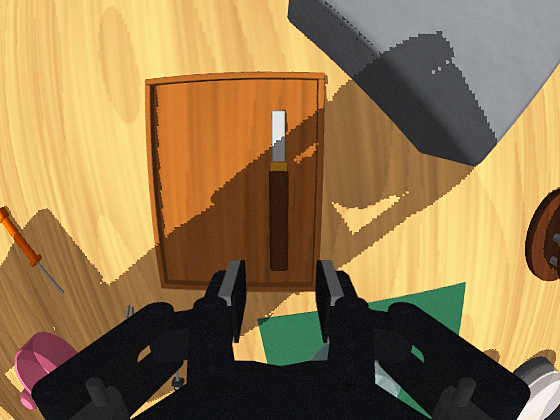

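```bash
python3 - <<'E'
from h import *
tgt([.3419,.2975,.11],-.429)
E
```

```text
t 27.65 pos [0.5282 0.4295 0.1407] jaw -0.147 open 0.401 F [-0.3 -0.8 -0.7] q6 [ 0.51  0.52  1.41 -0.    1.21  0.66]
shift cm [-16.5    3.01 -15.79] turn [-0.001  0.282  0.003] rows>= 3.68603606037391
```

Request:
apply_moves:
  increments:
    - {"x": -4, "y": 0, "z": -4, "ax": 0, "ay": 0.07, "az": 0, "grip": 0.6}
    - {"x": -8, "y": 0, "z": -8, "ax": 0, "ay": 0.15, "az": 0, "grip": 0.6}
    - {"x": -12, "y": 1, "z": -12, "ax": 0, "ay": 0.22, "az": 0, "grip": 0.6}
    - {"x": -16.5, "y": 3, "z": -15.8, "ax": 0, "ay": 0.28, "az": 0, "grip": 0.6}
    - {"x": -16.5, "y": 3, "z": -15.8, "ax": 0, "ay": 0.28, "az": 0, "grip": 0.6}
    - {"x": -16.5, "y": 3, "z": -15.8, "ax": 0, "ay": 0.28, "az": 0, "grip": 0.6}

```text
time_s: 28.4
eef_pos: [0.3415, 0.2972, 0.1093]
eef_rot: [-0.691, 0.691, -0.149, 0.151]
wrist_force: [0.5, 0.1, -0.0]
opening: 0.399
```

```bash
python3 - <<'E'
from h import *
tgt([.3419,.2975,.029],-.429)
snap("wrist","w18")
print(proj("wrist",[.3419,.2975,.004]))
E
```

```text
t 28.4 pos [0.3415 0.2972 0.1093] jaw -0.427 open 0.399 F [ 0.5  0.1 -0. ] q6 [ 0.45  0.11  2.03 -0.    1.01  0.88]
shift cm [0.   8.03 0.04] turn [-0.     0.002  0.002] rows>= 1.2841298279261237
[277.80705062 224.5897671 ]
```

View pics/w18.png

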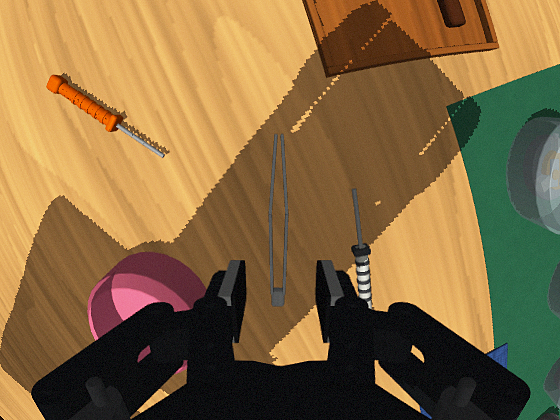

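Request:
apply_moves:
  increments:
    - {"x": 0, "y": 4, "z": 0, "ax": 0, "ay": 0, "az": 0, "grip": 0.6}
    - {"x": 0, "y": 7, "z": 0, "ax": 0, "ay": 0, "az": 0, "grip": 0.6}
    - {"x": 0, "y": 8, "z": 0, "ax": 0, "ay": 0, "az": 0, "grip": 0.6}
    - {"x": 0, "y": 8, "z": 0, "ax": 0, "ay": 0, "az": 0, "grip": 0.6}
    - {"x": 0, "y": 8, "z": 0, "ax": 0, "ay": 0, "az": 0, "grip": 1}
    - {"x": 0, "y": 8, "z": 0, "ax": 0, "ay": 0, "az": 0, "grip": 1}
    - {"x": 0, "y": 8, "z": 0, "ax": 0, "ay": 0, "az": 0, "grip": 1}
    - {"x": 0, "y": 8, "z": 0, "ax": 0, "ay": 0, "az": 0, "grip": 1}

```text
time_s: 29.45
eef_pos: [0.3443, 0.2985, 0.0314]
eef_rot: [0.692, -0.69, 0.148, -0.152]
wrist_force: [-0.5, 0.6, 6.5]
opening: 0.121
```

Request:
apply_moves:
  increments:
    - {"x": 0, "y": -2, "z": 0, "ax": 0, "ay": 0, "az": 0, "grip": 1}
    - {"x": 0, "y": -5, "z": 0, "ax": 0, "ay": 0, "az": 0, "grip": 1}
    - {"x": 0, "y": -8, "z": 0, "ax": 0, "ay": 0, "az": 0, "grip": 1}
    - {"x": 0, "y": -8, "z": 0, "ax": 0, "ay": 0, "az": 0, "grip": 1}

```text
time_s: 29.95
eef_pos: [0.3455, 0.2992, 0.1137]
eef_rot: [0.693, -0.689, 0.146, -0.153]
wrist_force: [-0.2, -0.3, -1.0]
opening: 0.118
```

```bash
python3 - <<'E'
from h import *
c=np.array([.497,.456]);p=np.array([.989,-.15]);a=np.array([.15,.989])
X=c-.034*p-.0*a;print(X)
tgt([X[0],X[1],.11],-.15)
snap("wrist","w19")
E
```

```text
[0.463374 0.4611  ]
t 29.95 pos [0.3455 0.2992 0.1137] jaw -0.427 open 0.118 F [-0.2 -0.3 -1. ] q6 [ 0.45  0.1   2.02 -0.    1.01  0.88]
shift cm [ 4.03  0.58 19.61] turn [-0.007 -0.277  0.01 ] rows>= 3.2046682892562592
```

View pics/w19.png

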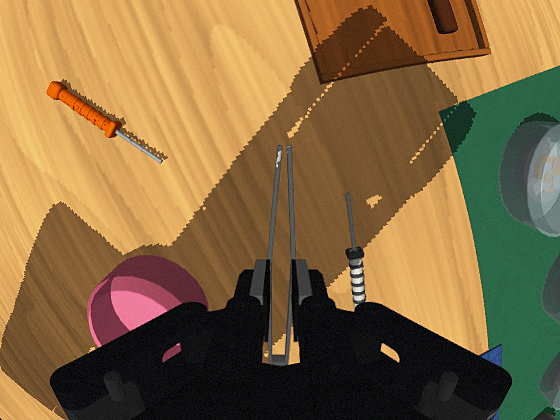

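Tweezers held, level. Go to the tray.

Request:
apply_moves:
  increments:
    - {"x": 1, "y": -1, "z": 5, "ax": 0, "ay": -0.08, "az": 0, "grip": 1}
    - {"x": 2, "y": -1, "z": 10, "ax": 0, "ay": -0.15, "az": 0, "grip": 1}
    - {"x": 3, "y": -1, "z": 15, "ax": 0, "ay": -0.22, "az": 0, "grip": 1}
    - {"x": 4, "y": -1, "z": 19.6, "ax": 0, "ay": -0.277, "az": 0, "grip": 1}
    - {"x": 4, "y": -1, "z": 19.6, "ax": 0, "ay": -0.277, "az": 0, "grip": 1}
    - {"x": 4, "y": -1, "z": 19.6, "ax": 0, "ay": -0.277, "az": 0, "grip": 1}

```text
time_s: 30.75
eef_pos: [0.4606, 0.4594, 0.1216]
eef_rot: [0.705, -0.705, 0.051, -0.055]
wrist_force: [-0.5, 0.5, -0.7]
opening: 0.122
```

```bash
python3 - <<'E'
from h import *
tgt([.4634,.461,.0365],-.15)
snap("wrist","w20")
E
```

```text
t 30.75 pos [0.4606 0.4594 0.1216] jaw -0.15 open 0.122 F [-0.5  0.5 -0.7] q6 [ 0.6   0.48  1.51 -0.    1.15  0.75]
shift cm [0.21 8.51 0.18] turn [-0.001 -0.     0.006] rows>= 1.361826126243722
```

View pics/w20.png

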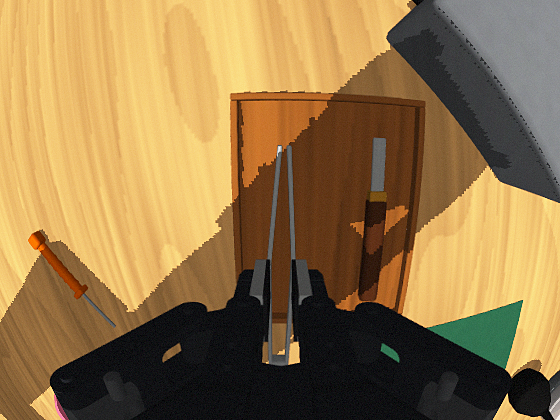

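Request:
apply_moves:
  increments:
    - {"x": 0.2, "y": 4, "z": 0.2, "ax": 0, "ay": 0, "az": 0, "grip": 1}
    - {"x": 0.2, "y": 7, "z": 0.2, "ax": 0, "ay": 0, "az": 0, "grip": 1}
    - {"x": 0.2, "y": 8.1, "z": 0.2, "ax": 0, "ay": 0, "az": 0, "grip": 1}
    - {"x": 0.2, "y": 8.6, "z": 0.2, "ax": 0, "ay": 0, "az": 0, "grip": 1}
    - {"x": 0.2, "y": 8.6, "z": 0.2, "ax": 0, "ay": 0, "az": 0, "grip": 1}
    - {"x": 0.2, "y": 8.6, "z": 0.2, "ax": 0, "ay": 0, "az": 0, "grip": 0.78}
    - {"x": 0.2, "y": 8.6, "z": 0.2, "ax": 0, "ay": 0, "az": 0, "grip": 0.78}
    - {"x": 0.2, "y": 8.6, "z": 0.2, "ax": 0, "ay": 0, "az": 0, "grip": 0.78}
    - {"x": 0.2, "y": 7, "z": 0.2, "ax": 0, "ay": 0, "az": 0, "grip": 0.78}
    - {"x": 0.2, "y": 3, "z": 0.2, "ax": 0, "ay": 0, "az": 0, "grip": 0.6}
    - {"x": 0.2, "y": -2, "z": 0.2, "ax": 0, "ay": 0, "az": 0, "grip": 0.6}
    - {"x": 0.2, "y": -2, "z": 0.2, "ax": 0, "ay": 0, "az": 0, "grip": 0.6}

```text
time_s: 32.3
eef_pos: [0.4658, 0.4632, 0.1491]
eef_rot: [0.708, -0.702, 0.048, -0.058]
wrist_force: [0.5, 0.3, 0.1]
opening: 0.4
```

```bash
python3 - <<'E'
from h import *
tgt([.3834,.2296,.11],-.237)
snap("wrist","w21")
E
```

```text
t 32.3 pos [0.4658 0.4632 0.1491] jaw -0.15 open 0.4 F [0.5 0.3 0.1] q6 [ 0.6   0.45  1.48 -0.    1.19  0.75]
shift cm [ -4.7    3.61 -24.36] turn [-0.01   0.087  0.014] rows>= 4.011982008654811
```

View pics/w21.png

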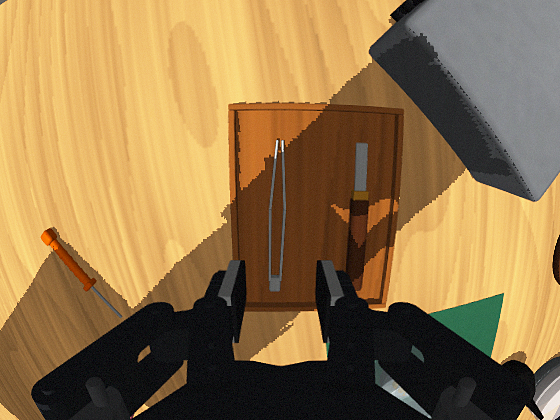

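Tweezers in. Now the screwdriver.

Request:
apply_moves:
  increments:
    - {"x": -1, "y": 0, "z": -6, "ax": 0, "ay": 0.03, "az": 0, "grip": 0.6}
    - {"x": -2, "y": 0, "z": -12, "ax": 0, "ay": 0.06, "az": 0, "grip": 0.6}
    - {"x": -3.5, "y": 1, "z": -18, "ax": 0, "ay": 0.087, "az": 0, "grip": 0.6}
    - {"x": -4.7, "y": 3.6, "z": -24.2, "ax": 0, "ay": 0.087, "az": 0.01, "grip": 0.6}
    - {"x": -4.7, "y": 3.6, "z": -24.2, "ax": 0, "ay": 0.087, "az": 0.01, "grip": 0.6}
    - {"x": -4.7, "y": 3.6, "z": -24.2, "ax": 0, "ay": 0.087, "az": 0.01, "grip": 0.6}

```text
time_s: 33.1
eef_pos: [0.3821, 0.2299, 0.1079]
eef_rot: [0.704, -0.7, 0.084, -0.084]
wrist_force: [0.3, -1.5, 0.4]
opening: 0.398
```

```bash
python3 - <<'E'
from h import *
tgt([.3834,.2296,.031],-.237)
snap("wrist","w22")
print(proj("wrist",[.3834,.2296,.0065]))
E
```

```text
t 33.1 pos [0.3821 0.2299 0.1079] jaw -0.239 open 0.398 F [ 0.3 -1.5  0.4] q6 [0.27 0.09 2.04 0.01 1.   0.5 ]
shift cm [ 0.13  7.69 -0.05] turn [-0.007 -0.002 -0.   ] rows>= 1.2306529958122985
[280.59488549 227.22516844]
```

View pics/w22.png

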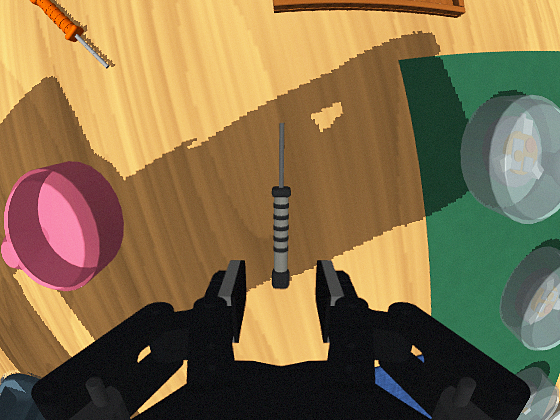

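Request:
apply_moves:
  increments:
    - {"x": 0.1, "y": 4, "z": 0, "ax": 0, "ay": 0, "az": 0, "grip": 0.6}
    - {"x": 0.1, "y": 6.8, "z": 0, "ax": 0, "ay": 0, "az": 0, "grip": 0.6}
    - {"x": 0.1, "y": 7.7, "z": 0, "ax": 0, "ay": 0, "az": 0, "grip": 0.6}
    - {"x": 0.1, "y": 7.8, "z": 0, "ax": 0, "ay": 0, "az": 0, "grip": 0.6}
    - {"x": 0.1, "y": 7.8, "z": 0, "ax": 0, "ay": 0, "az": 0, "grip": 1}
    - {"x": 0.1, "y": 7.8, "z": 0, "ax": 0, "ay": 0, "az": 0, "grip": 1}
    - {"x": 0.1, "y": 7.8, "z": 0, "ax": 0, "ay": 0, "az": 0, "grip": 1}
    - {"x": 0.1, "y": 7.8, "z": 0, "ax": 0, "ay": 0, "az": 0, "grip": 1}

```text
time_s: 34.15
eef_pos: [0.3851, 0.2314, 0.0319]
eef_rot: [0.705, -0.699, 0.082, -0.085]
wrist_force: [-1.6, 1.5, 5.3]
opening: 0.076
```

Request:
apply_moves:
  increments:
    - {"x": 0, "y": -2, "z": 0, "ax": 0, "ay": 0, "az": 0, "grip": 1}
    - {"x": 0, "y": -5, "z": 0, "ax": 0, "ay": 0, "az": 0, "grip": 1}
    - {"x": 0, "y": -9, "z": 0, "ax": 0, "ay": 0, "az": 0, "grip": 1}
    - {"x": 0, "y": -9, "z": 0, "ax": 0, "ay": 0, "az": 0, "grip": 1}

```text
time_s: 34.65
eef_pos: [0.3874, 0.2315, 0.1255]
eef_rot: [0.706, -0.698, 0.08, -0.088]
wrist_force: [-0.8, -0.2, -0.5]
opening: 0.075
```

```bash
python3 - <<'E'
from h import *
c=np.array([.497,.456]);p=np.array([.989,-.15]);a=np.array([.15,.989])
X=c-.001*p-.015*a;print(X)
tgt([X[0],X[1],.12],-.15)
snap("wrist","w23")
E
```

```text
[0.493761 0.441315]
t 34.65 pos [0.3874 0.2315 0.1255] jaw -0.238 open 0.075 F [-0.8 -0.2 -0.5] q6 [0.27 0.06 2.03 0.01 1.03 0.5 ]
shift cm [ 5.39  0.91 22.89] turn [-0.013 -0.088  0.011] rows>= 3.7655300391817796
```

View pics/w23.png

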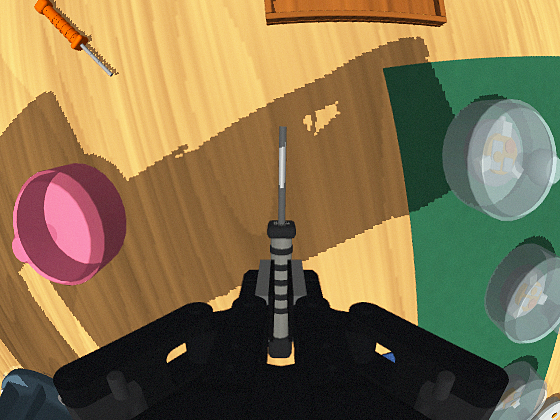

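Request:
apply_moves:
  increments:
    - {"x": 1, "y": 0.3, "z": 5, "ax": 0, "ay": -0.02, "az": 0, "grip": 1}
    - {"x": 2, "y": 0.3, "z": 11, "ax": 0, "ay": -0.05, "az": 0, "grip": 1}
    - {"x": 4, "y": 0.3, "z": 17, "ax": -0.01, "ay": -0.08, "az": 0.01, "grip": 1}
    - {"x": 5.4, "y": 0.3, "z": 22.9, "ax": -0.01, "ay": -0.088, "az": 0.01, "grip": 1}
    - {"x": 5.4, "y": 0.3, "z": 22.9, "ax": -0.01, "ay": -0.088, "az": 0.01, "grip": 1}
    - {"x": 5.4, "y": 0.3, "z": 22.9, "ax": -0.01, "ay": -0.088, "az": 0.01, "grip": 1}

```text
time_s: 35.45
eef_pos: [0.4912, 0.4402, 0.1216]
eef_rot: [-0.705, 0.706, -0.054, 0.051]
wrist_force: [-0.1, -0.0, -0.5]
opening: 0.074
```

```bash
python3 - <<'E'
from h import *
tgt([.4938,.4413,.0375],-.15)
snap("wrist","w24")
E
```

```text
t 35.45 pos [0.4912 0.4402 0.1216] jaw -0.149 open 0.074 F [-0.1 -0.  -0.5] q6 [0.55 0.5  1.47 0.   1.17 0.7 ]
shift cm [0.28 8.41 0.16] turn [ 0.001  0.001 -0.005] rows>= 1.3457913459280801
```

View pics/w24.png

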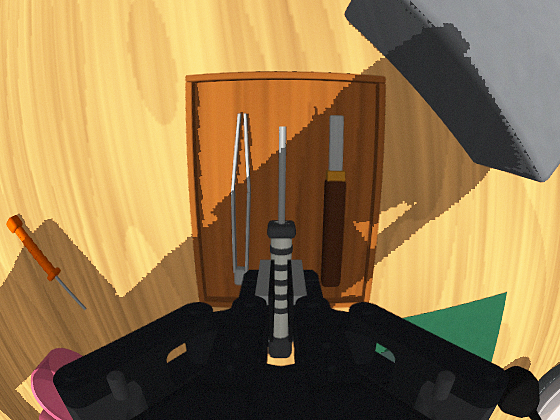

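Request:
apply_moves:
  increments:
    - {"x": 0.2, "y": 4, "z": 0.1, "ax": 0, "ay": 0, "az": 0, "grip": 1}
    - {"x": 0.2, "y": 7, "z": 0.1, "ax": 0, "ay": 0, "az": 0, "grip": 1}
    - {"x": 0.2, "y": 8.1, "z": 0.1, "ax": 0, "ay": 0, "az": 0, "grip": 1}
    - {"x": 0.2, "y": 8.5, "z": 0.1, "ax": 0, "ay": 0, "az": 0, "grip": 1}
    - {"x": 0.2, "y": 8.5, "z": 0.1, "ax": 0, "ay": 0, "az": 0, "grip": 1}
    - {"x": 0.2, "y": 8.5, "z": 0.1, "ax": 0, "ay": 0, "az": 0, "grip": 0.83}
    - {"x": 0.2, "y": 8.5, "z": 0.1, "ax": 0, "ay": 0, "az": 0, "grip": 0.83}
    - {"x": 0.2, "y": 8.5, "z": 0.1, "ax": 0, "ay": 0, "az": 0, "grip": 0.83}
    - {"x": 0.2, "y": 7, "z": 0.1, "ax": 0, "ay": 0, "az": 0, "grip": 0.83}
    - {"x": 0.2, "y": 3, "z": 0.1, "ax": 0, "ay": 0, "az": 0, "grip": 0.6}
    - {"x": 0.2, "y": -4, "z": 0.1, "ax": 0, "ay": 0, "az": 0, "grip": 0.6}
    - {"x": 0.2, "y": -5, "z": 0.1, "ax": 0, "ay": 0, "az": 0, "grip": 0.6}

```text
time_s: 37.0
eef_pos: [0.4962, 0.4422, 0.179]
eef_rot: [0.707, -0.703, 0.052, -0.054]
wrist_force: [-0.6, 0.5, 1.0]
opening: 0.4
```

```bash
python3 - <<'E'
from h import *
tgt([.38,-.25,.3],-.15)
snap("wrist","w25")
snap("scene","s25",(100,130,520,410),1.8)
vision.camera("top")
for c in ("top","scene"):
  for n,h in dict(dimmer_base=0,dimmer_knob=.08).items():
    for r in pinpoint(c,n)[:2]: print(c,n,r["p"],r["xy"],onz(c,r["xy"],h))
E
```

```text
t 37.0 pos [0.4962 0.4422 0.179 ] jaw -0.15 open 0.4 F [-0.6  0.5  1. ] q6 [0.55 0.44 1.43 0.   1.26 0.7 ]
shift cm [ -1.12 -12.46 -70.11] turn [-0.005  0.     0.003] rows>= 11.394835182875935
top dimmer_base 0.78 [391.0, 240.2] [ 0.39484723 -0.36003019  0.        ]
top dimmer_knob 0.5 [395.3, 246.1] [ 0.36542436 -0.34540143  0.08      ]
scene dimmer_base 0.79 [225.4, 205.1] [ 0.39885009 -0.37291062  0.        ]
scene dimmer_base 0.57 [137.7, 180.9] [ 0.52318503 -0.75190641  0.        ]
scene dimmer_knob 0.52 [236.8, 176.9] [ 0.33412811 -0.38176048  0.08      ]
scene dimmer_knob 0.3 [443.8, 358.3] [0.52564583 0.48176198 0.08      ]
```

View pics/w25.png

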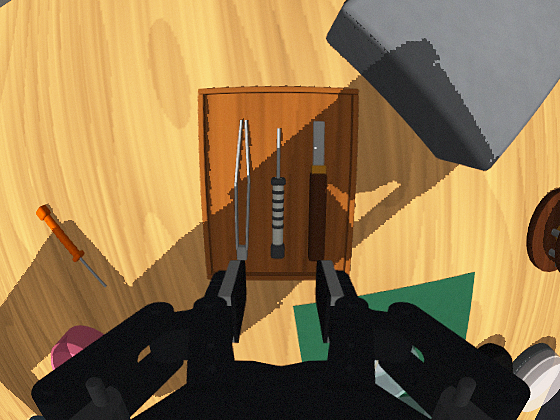

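View pics/s25.png

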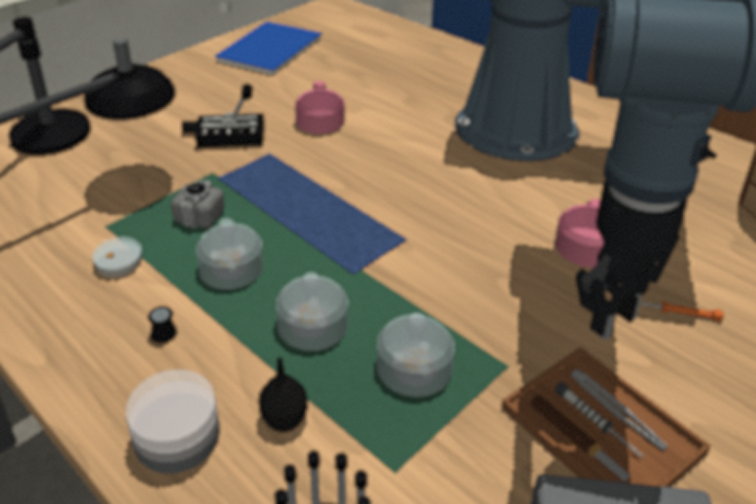

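Request:
apply_moves:
  increments:
    - {"x": 0, "y": -6, "z": -5, "ax": 0, "ay": 0, "az": 0, "grip": 0.6}
    - {"x": -1.1, "y": -12, "z": -65, "ax": 0, "ay": 0, "az": 0, "grip": 0}
    - {"x": -1.1, "y": -12, "z": -65, "ax": 0, "ay": 0, "az": 0, "grip": 0}
    - {"x": -1.1, "y": -12, "z": -65, "ax": 0, "ay": 0, "az": 0, "grip": 0}
    - {"x": -1.1, "y": -12, "z": -65, "ax": 0, "ay": 0, "az": 0, "grip": 0}
    - {"x": -1.1, "y": -12, "z": -65, "ax": 0, "ay": 0, "az": 0, "grip": 0}
    - {"x": -1.1, "y": -12, "z": -65, "ax": 0, "ay": 0, "az": 0, "grip": 0}
    - {"x": -1.1, "y": -12, "z": -65, "ax": 0, "ay": 0, "az": 0, "grip": 0}
    - {"x": -1.1, "y": -12, "z": -65, "ax": 0, "ay": 0, "az": 0, "grip": 0}
    - {"x": -1.1, "y": -12, "z": -65, "ax": 0, "ay": 0, "az": 0, "grip": 0}
    - {"x": -1.1, "y": -12, "z": -65, "ax": 0, "ay": 0, "az": 0, "grip": 0}
    - {"x": -1.1, "y": -12, "z": -65, "ax": 0, "ay": 0, "az": 0, "grip": 0}

```text
time_s: 38.85
eef_pos: [0.3845, -0.2039, 0.2914]
eef_rot: [-0.704, 0.706, -0.058, 0.052]
wrist_force: [0.2, 0.3, -0.6]
opening: 0.998
```

```bash
python3 - <<'E'
from h import *
tgt([.37,-.33,.29],-.15)
snap("wrist","w26")
E
```

```text
t 38.85 pos [ 0.3845 -0.2039  0.2914] jaw -0.156 open 0.998 F [ 0.2  0.3 -0.6] q6 [-0.76 -0.17  1.89 -0.01  1.43 -0.6 ]
shift cm [  0.52   0.17 -12.69] turn [ 0.003 -0.006 -0.009] rows>= 2.031776894271382
```

View pics/w26.png

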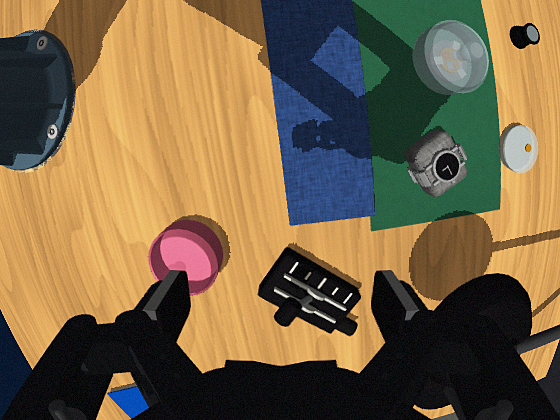

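Request:
apply_moves:
  increments:
    - {"x": -0.5, "y": 0, "z": -6, "ax": 0, "ay": 0, "az": 0, "grip": 0}
    - {"x": -1, "y": 0, "z": -12, "ax": 0, "ay": 0, "az": 0, "grip": 0}
    - {"x": -1, "y": 0, "z": -12, "ax": 0, "ay": 0, "az": 0, "grip": 0}
    - {"x": -1, "y": 0, "z": -12, "ax": 0, "ay": 0, "az": 0, "grip": 0}

```text
time_s: 39.4
eef_pos: [0.3568, -0.3172, 0.2903]
eef_rot: [0.706, -0.705, 0.058, -0.05]
wrist_force: [-0.6, 0.8, 0.1]
opening: 1.0
```

```bash
python3 - <<'E'
from h import *
tgt([.37,-.33,.29],-.15)
snap("wrist","w27")
snap("wrist","w27c",(180,130,400,300),3.5)
P=vision.camera_params("wrist"); print(-P["R"].T@P["t"])
E
```

```text
t 39.4 pos [ 0.3568 -0.3172  0.2903] jaw -0.153 open 1.0 F [-0.6  0.8  0.1] q6 [-0.97 -0.07  1.8  -0.01  1.42 -0.82]
shift cm [ 1.5   0.01 -1.06] turn [-0.001 -0.003 -0.011] rows>= 0.2935638952133798
[ 0.3693136  -0.2473802   0.40851251]
```

View pics/w27c.png

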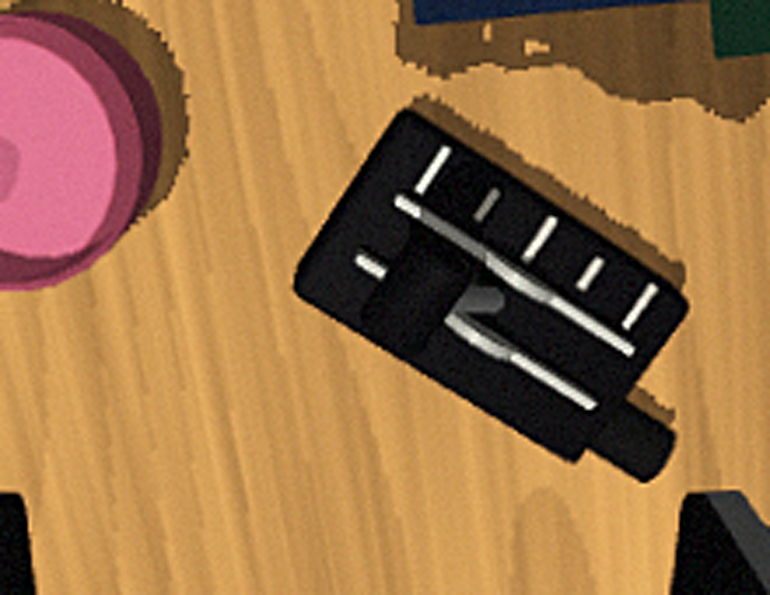

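View pics/w27.png

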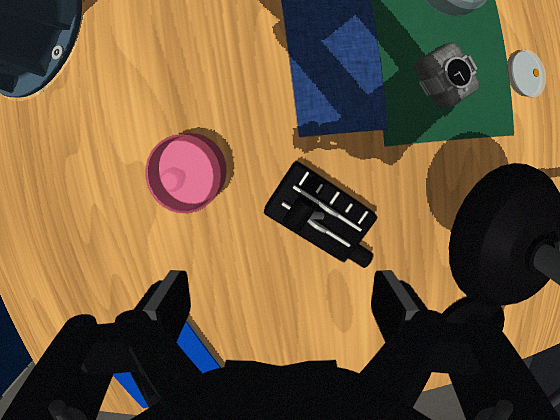

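```bash
python3 - <<'E'
from h import *
f=lambda c,z: onz("wrist",(180+c[0]/3.5,130+c[1]/3.5),z)[:2]
W=np.array([f(c,.03) for c in ((410,107),(688,303),(578,460),(298,287))])
print(W.round(4),W.mean(0)); d=W[1]-W[0]+W[2]-W[3]; yaw=np.arctan2(d[1],d[0]); print(yaw,np.linalg.norm(d)/2,np.linalg.norm(W[1]-W[2]))
a=np.array([np.cos(yaw),np.sin(yaw)]); c=W.mean(0)
k=f((416,303),.088); print("knob",k, "rel",a@(k-c), "pred",c-.0538*a)
t0=f((447,170),.03);t2=f((541,240),.03);t4=f((641,306),.03);print("mid tick rel",a@(t2-c),a@(t0-c),a@(t4-c)); d=t4-t0;print(np.arctan2(d[1],d[0]))
for r in pinpoint("wrist","dimmer_knob")[:1]+pinpoint("wrist","dimmer_base")[:1]: print(r)
E
```

```text
[[ 0.3782 -0.2923]
 [ 0.4673 -0.3742]
 [ 0.4223 -0.4284]
 [ 0.3314 -0.3483]] [ 0.39977798 -0.36080809]
-0.7330317432038266 0.12107781444448756 0.07047607427381783
knob [ 0.37066908 -0.34274124] rel -0.03372124741339927 pred [ 0.35979655 -0.32480913]
mid tick rel 0.001224401502705439 -0.039544470094993574 0.045237628018907274
-0.7457200128088203
{'xy': [297.7, 214.4], 'p': 0.96}
{'xy': [316.8, 206.9], 'p': 0.86}
```

```bash
python3 - <<'E'
from h import *
snap("scene","s28",(190,150,300,240),7)
X=tri([("wrist",(297.7,214.4)),("scene",(236.8,176.9))]);X2=tri([("wrist",(298.9,216.6)),("scene",(236.8,177.9))]); print(X,X2)
c=np.array([.3998,-.3608]);yaw=-.738;a=np.array([np.cos(yaw),np.sin(yaw)])
for ang in (0,.2,.3,.4,.8):
    k=c+a*.075*np.sin(ang-.8); K=[*k,.03+.075*np.cos(ang-.8)]
    print(ang,np.round(K,4),proj("wrist",K),proj("scene",K))
E
```

```text
[ 0.3695579  -0.33444209  0.11078894] [ 0.36948052 -0.33716544  0.10633175]
0 [ 0.36   -0.3246  0.0823] [285.78990895 198.7814869 ] [241.53847567 184.60731498]
0.2 [ 0.3685 -0.3323  0.0919] [295.26974462 207.14465417] [237.81151762 182.12397992]
0.3 [ 0.3732 -0.3366  0.0958] [300.66976006 211.58984149] [235.75531247 181.12707003]
0.4 [ 0.3782 -0.3411  0.0991] [306.40261743 216.11617738] [233.59878686 180.30926645]
0.8 [ 0.3998 -0.3608  0.105 ] [330.64234347 233.45271253] [224.44079533 178.98715183]
```

View pics/s28.png

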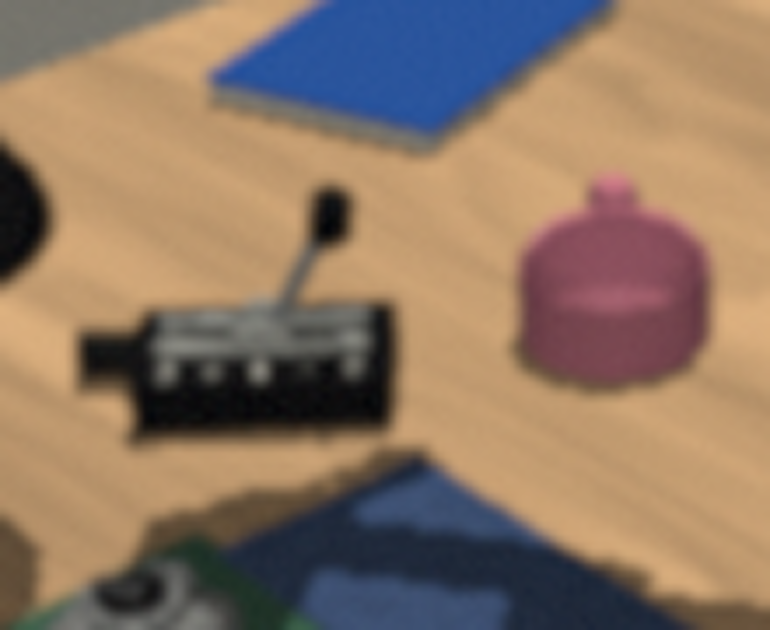

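```bash
python3 - <<'E'
from h import *
tgt([.369,-.339,.165],.833)
E
```

```text
t 39.65 pos [ 0.3571 -0.3177  0.2914] jaw -0.152 open 1.0 F [ 0.2 -0.2 -0.1] q6 [-0.97 -0.07  1.8  -0.01  1.42 -0.82]
shift cm [ 1.62 12.63 -1.9 ] turn [-0.003 -0.985 -0.01 ] rows>= 5.272318446952717
```

Request:
apply_moves:
  increments:
    - {"x": 0, "y": 0, "z": 0, "ax": 0, "ay": -0.18, "az": 0, "grip": 0}
    - {"x": 0.5, "y": 3, "z": -0.5, "ax": 0, "ay": -0.36, "az": 0, "grip": 0}
    - {"x": 1, "y": 6, "z": -1, "ax": 0, "ay": -0.54, "az": 0, "grip": 0}
    - {"x": 1.6, "y": 9, "z": -1.9, "ax": 0, "ay": -0.72, "az": 0, "grip": 0}
    - {"x": 1.6, "y": 12.6, "z": -1.9, "ax": 0, "ay": -0.9, "az": 0, "grip": 0}
    - {"x": 1.6, "y": 12.6, "z": -1.9, "ax": 0, "ay": -0.985, "az": -0.01, "grip": 0}
    - {"x": 1.6, "y": 12.6, "z": -1.9, "ax": 0, "ay": -0.985, "az": -0.01, "grip": 0}
    - {"x": 1.6, "y": 12.6, "z": -1.9, "ax": 0, "ay": -0.985, "az": -0.01, "grip": 0}

```text
time_s: 40.65
eef_pos: [0.3693, -0.339, 0.166]
eef_rot: [0.647, -0.646, -0.286, 0.286]
wrist_force: [-0.6, -0.4, 0.5]
opening: 1.001
```

```bash
python3 - <<'E'
from h import *
tgt([.369,-.339,.100],.833)
snap("wrist","w29")
r=pinpoint("wrist","dimmer_knob")[:1];print(r)
for z in (.09,.095,.1): print(onz("wrist",r[0]["xy"],z))
E
```

```text
t 40.65 pos [ 0.3693 -0.339   0.166 ] jaw 0.832 open 1.001 F [-0.6 -0.4  0.5] q6 [-0.98  0.12  1.87  0.    1.15 -1.81]
shift cm [-0.03  6.6   0.02] turn [-0.001 -0.001  0.001] rows>= 1.0559796953308527
[{'xy': [283.8, 241.4], 'p': 0.86}]
[ 0.3714098  -0.33967507  0.09      ]
[ 0.36997406 -0.33845537  0.095     ]
[ 0.36853833 -0.33723567  0.1       ]
```

View pics/w29.png

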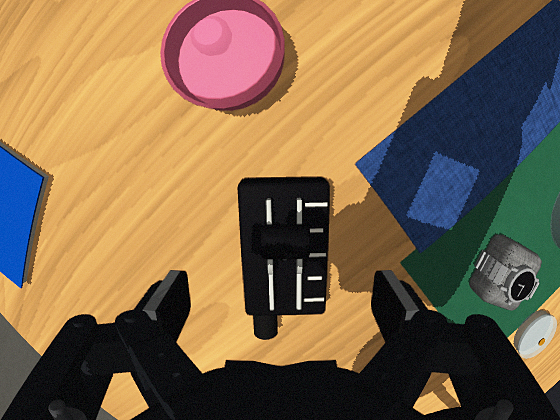

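Request:
apply_moves:
  increments:
    - {"x": 0, "y": 3, "z": 0, "ax": 0, "ay": 0, "az": 0, "grip": 0}
    - {"x": 0, "y": 5.5, "z": 0, "ax": 0, "ay": 0, "az": 0, "grip": 0}
    - {"x": 0, "y": 6.5, "z": 0, "ax": 0, "ay": 0, "az": 0, "grip": 0}
    - {"x": 0, "y": 6.5, "z": 0, "ax": 0, "ay": 0, "az": 0, "grip": 0.5}
    - {"x": 0, "y": 6.5, "z": 0, "ax": 0, "ay": 0, "az": 0, "grip": 1}
    - {"x": 0, "y": 6.5, "z": 0, "ax": 0, "ay": 0, "az": 0, "grip": 1}
    - {"x": 0, "y": 6.5, "z": 0, "ax": 0, "ay": 0, "az": 0, "grip": 1}
    - {"x": 0, "y": 6.5, "z": 0, "ax": 0, "ay": 0, "az": 0, "grip": 1}
    - {"x": 0, "y": 6.5, "z": 0, "ax": 0, "ay": 0, "az": 0, "grip": 1}

```text
time_s: 41.88
eef_pos: [0.3709, -0.3372, 0.1023]
eef_rot: [0.648, -0.646, -0.288, 0.285]
wrist_force: [5.2, 12.3, 8.6]
opening: 0.343
```

```bash
python3 - <<'E'
from h import *
tgt([.3998,-.3608,.111],.833)
E
```

```text
t 41.88 pos [ 0.3709 -0.3372  0.1023] jaw 0.833 open 0.343 F [ 5.2 12.3  8.6] q6 [-0.98  0.22  1.91  0.01  1.02 -1.81]
shift cm [ 0.21 -0.87 -3.72] turn [-0.001  0.     0.005] rows>= 0.6128682104304756
```

Request:
apply_moves:
  increments:
    - {"x": 0.2, "y": 0, "z": 0, "ax": 0, "ay": 0, "az": 0, "grip": 1}
    - {"x": 0.2, "y": -0.2, "z": -0.4, "ax": 0, "ay": 0, "az": 0, "grip": 1}
    - {"x": 0.2, "y": -0.4, "z": -0.9, "ax": 0, "ay": 0, "az": 0, "grip": 1}
    - {"x": 0.2, "y": -0.55, "z": -1.4, "ax": 0, "ay": 0, "az": 0, "grip": 1}
    - {"x": 0.2, "y": -0.7, "z": -1.9, "ax": 0, "ay": 0, "az": 0, "grip": 1}
    - {"x": 0.2, "y": -0.8, "z": -2.4, "ax": 0, "ay": 0, "az": 0, "grip": 1}
    - {"x": 0.2, "y": -0.9, "z": -2.9, "ax": 0, "ay": 0, "az": 0, "grip": 1}
    - {"x": 0.2, "y": -0.9, "z": -3.3, "ax": 0, "ay": 0, "az": 0, "grip": 1}
    - {"x": 0.2, "y": -0.9, "z": -3.7, "ax": 0, "ay": 0, "az": 0, "grip": 1}
    - {"x": 0.2, "y": -0.9, "z": -3.7, "ax": 0, "ay": 0, "az": 0, "grip": 1}

```text
time_s: 43.12
eef_pos: [0.3976, -0.3601, 0.1107]
eef_rot: [0.649, -0.644, -0.287, 0.286]
wrist_force: [-7.1, -0.3, -0.6]
opening: 0.337
```

```bash
python3 - <<'E'
from h import *
tgt([.3998,-.3608,.111],.833)
E
```

```text
t 43.12 pos [ 0.3976 -0.3601  0.1107] jaw 0.833 open 0.337 F [-7.1 -0.3 -0.6] q6 [-0.96  0.28  1.81  0.    1.06 -1.79]
shift cm [ 0.1  -0.03 -0.21] turn [-0.006  0.     0.004] rows>= 0.03758802496244063
```

Request:
apply_moves:
  increments:
    - {"x": 0.1, "y": 0, "z": -0.3, "ax": 0, "ay": 0, "az": 0, "grip": 1}
    - {"x": 0.1, "y": 0, "z": -0.4, "ax": 0, "ay": 0, "az": 0, "grip": 1}
    - {"x": 0.1, "y": 0, "z": -0.4, "ax": 0, "ay": 0, "az": 0, "grip": 1}

```text
time_s: 43.5
eef_pos: [0.3993, -0.3617, 0.1106]
eef_rot: [0.65, -0.643, -0.285, 0.287]
wrist_force: [-7.6, 0.4, 4.1]
opening: 0.339
```

Request:
apply_moves:
  increments:
    - {"x": 0, "y": 0, "z": 0, "ax": 0, "ay": 0, "az": 0, "grip": 0.5}
    - {"x": 0, "y": 0, "z": 0, "ax": 0, "ay": 0, "az": 0, "grip": 0}
    - {"x": 0, "y": 0, "z": 0, "ax": 0, "ay": 0, "az": 0, "grip": 0}
    - {"x": 0, "y": 0, "z": 0, "ax": 0, "ay": 0, "az": 0, "grip": 0}
    - {"x": 0, "y": -4, "z": 0, "ax": 0, "ay": 0, "az": 0, "grip": 0}
    - {"x": 0, "y": -9, "z": 0, "ax": 0, "ay": 0, "az": 0, "grip": 0}
    - {"x": 0, "y": -9, "z": 0, "ax": 0, "ay": 0, "az": 0, "grip": 0}

```text
time_s: 44.38
eef_pos: [0.4017, -0.3648, 0.2054]
eef_rot: [0.647, -0.646, -0.286, 0.286]
wrist_force: [-0.0, -0.5, 0.5]
opening: 0.999
```

```bash
python3 - <<'E'
from h import *
tgt([.3998,-.3608,.2],.833)
im=vision.camera("wrist"); cv2.imwrite("pics/w30.png",cv2.resize(im[130:330,180:400,::-1],None,fx=3.5,fy=3,interpolation=2))
r=pinpoint("wrist","dimmer_knob")[:1]+pinpoint("wrist","dimmer_base")[:1];print(r)
print(onz("wrist",r[0]["xy"],.105),onz("wrist",r[1]["xy"],0))
snap("scene","s30",(190,150,300,240),7)
E
```

```text
t 44.38 pos [ 0.4017 -0.3648  0.2054] jaw 0.834 open 0.999 F [-0.  -0.5  0.5] q6 [-0.96  0.16  1.74 -0.    1.24 -1.79]
shift cm [0.16 0.54 0.41] turn [-0.001  0.001  0.   ] rows>= 0.11119519966151568
[{'xy': [277.3, 189.1], 'p': 0.64}]Traceback (most recent call last):
  File "<stdin>", line 5, in <module>
IndexError: list index out of range
```

View pics/w30.png

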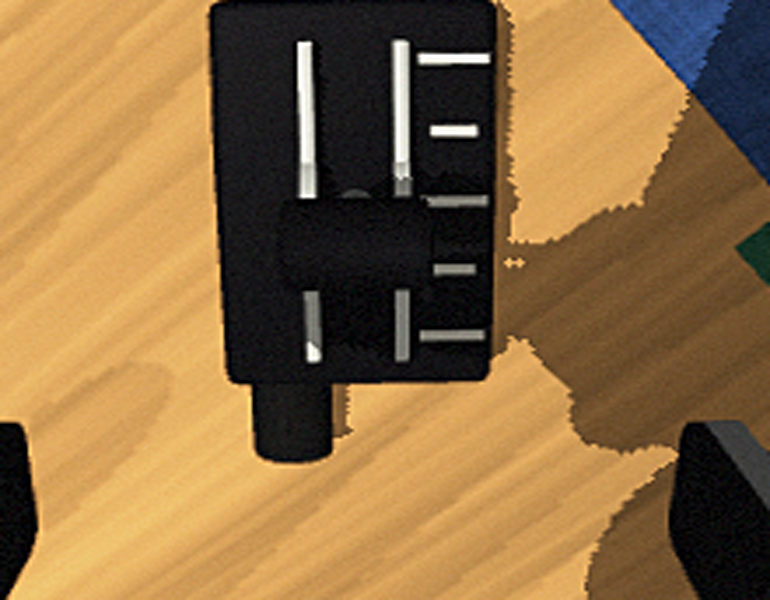

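```bash
python3 - <<'E'
from h import *
P=vision.camera_params("wrist")
f=lambda c,z: onz("wrist",(180+c[0]/3.5,130+c[1]/3),z,P)[:2]
yaw=-.738;a=np.array([np.cos(yaw),np.sin(yaw)])
ticks=[f(c,.03) for c in ((454,59),(454,131),(457,201),(455,269),(452,335))]
print([round(float(a@t),4) for t in ticks]); k=f((357,246),.105);print("knob",k,a@k)
W=np.array([f(c,.03) for c in ((212,4),(495,2),(490,381),(229,383))]);print(W.mean(0),a@W.mean(0))
d=ticks[0]-ticks[4];print(np.arctan2(-d[1],-d[0]))
snap("scene","s30",(190,150,300,240),7)
E
```

```text
[0.4887, 0.5103, 0.5317, 0.5532, 0.5749]
knob [ 0.38990329 -0.35303875] 0.5259844245750182
[ 0.39432165 -0.35642127] 0.5315289921725527
-0.7212299322097354
```

View pics/s30.png

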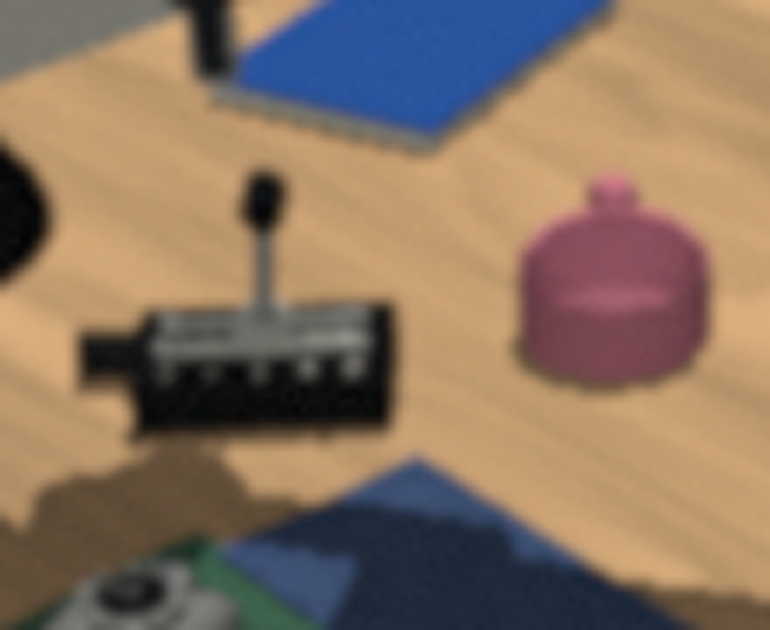

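```bash
python3 - <<'E'
from h import *
yaw=-.735;a=np.array([np.cos(yaw),np.sin(yaw)])
for c in ([.3998,-.3608],[.3943,-.3564],[.397,-.359]):
    c=np.array(c)
    print([ (proj("scene",[*(c+a*.075*np.sin(t)),.03+.075*np.cos(t)])-[190,150])*7 for t in (0,-.07,.07)], (proj("scene",[*c,.03])-[190,150])*7)
o=ctrl.get_obs();print(o["eef_pos"]); P=vision.camera_params("wrist");print(-P["R"].T@P["t"])
im=vision.camera("wrist"); im=im[170:260,230:340,::-1].astype(float)
im=np.clip(im*4,0,255).astype(np.uint8)
cv2.imwrite("pics/w31.png",cv2.resize(im,None,fx=6,fy=6,interpolation=2))
E
```

```text
[array([241.08556728, 202.91006278]), array([252.4516118 , 202.88039161]), array([229.79293258, 203.64135902])] [255.89632115 342.09423603]
[array([256.34115096, 201.96959988]), array([267.70150842, 201.94005747]), array([245.05199824, 202.70066984])] [270.71439722 341.13573682]
[array([248.27258723, 202.12129643]), array([259.63359826, 202.09173578]), array([236.98393228, 202.85234027])] [262.8742532  341.27876281]
[ 0.39935214 -0.36166817  0.19927066]
[ 0.34671924 -0.31594732  0.31784811]
```

View pics/w31.png

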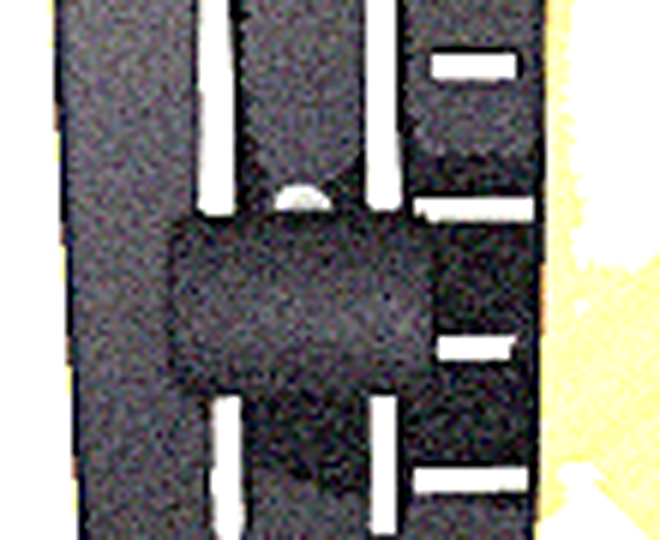

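```bash
python3 - <<'E'
from h import *
P=vision.camera_params("wrist")
f=lambda c,z: onz("wrist",(230+c[0]/6,170+c[1]/6),z,P)[:2]
yaw=-.735;a=np.array([np.cos(yaw),np.sin(yaw)])
t=[f(c,.03) for c in ((474,67),(475,209),(476,348),(471,480))];print([a@x for x in t])
k=f((302,303),.105);print(k,a@k, a@k-a@t[1])
print(ctrl.get_obs()["eef_pos"])
E
```

```text
[np.float64(0.5163505477686929), np.float64(0.5382125582675764), np.float64(0.5603699108016489), np.float64(0.5823535724546293)]
[ 0.39303132 -0.35727183] 0.5311446167056407 -0.007067941561935687
[ 0.39928009 -0.36157402  0.19904332]
```

Request:
apply_moves:
  increments:
    - {"x": -0.1, "y": 4, "z": 0.7, "ax": 0, "ay": 0, "az": 0, "grip": 0}
    - {"x": -0.1, "y": 7.5, "z": 0.7, "ax": 0, "ay": 0, "az": 0, "grip": 0}
    - {"x": -0.1, "y": 8.8, "z": 0.7, "ax": 0, "ay": 0, "az": 0, "grip": 0}
    - {"x": -0.1, "y": 8.8, "z": 0.7, "ax": 0, "ay": 0, "az": 0, "grip": 0}
    - {"x": -0.1, "y": 8.8, "z": 0.7, "ax": 0, "ay": 0, "az": 0, "grip": 0.5}
    - {"x": -0.1, "y": 8.8, "z": 0.7, "ax": 0, "ay": 0, "az": 0, "grip": 1}
    - {"x": -0.1, "y": 8.8, "z": 0.7, "ax": 0, "ay": 0, "az": 0, "grip": 1}
    - {"x": -0.1, "y": 8.8, "z": 0.7, "ax": 0, "ay": 0, "az": 0, "grip": 1}
    - {"x": -0.1, "y": 8.8, "z": 0.7, "ax": 0, "ay": 0, "az": 0, "grip": 1}
    - {"x": -0.1, "y": 8.8, "z": 0.7, "ax": 0, "ay": 0, "az": 0, "grip": 1}

```text
time_s: 45.88
eef_pos: [0.3935, -0.3568, 0.1123]
eef_rot: [0.65, -0.643, -0.286, 0.287]
wrist_force: [0.3, 2.7, 6.6]
opening: 0.342
```

```bash
python3 - <<'E'
from h import *
k=np.array([.3930,-.3573]);a=np.array([np.cos(-.735),np.sin(-.735)]);X=k+.0068*a;print(X)
tgt([*X,.112],.833)
E
```

```text
[ 0.39804445 -0.36185999]
t 45.88 pos [ 0.3935 -0.3568  0.1123] jaw 0.834 open 0.342 F [0.3 2.7 6.6] q6 [-0.96  0.27  1.82  0.    1.06 -1.79]
shift cm [-0.07  0.02 -0.67] turn [-0.011  0.001  0.003] rows>= 0.1084675909308075
```

Request:
apply_moves:
  increments:
    - {"x": 0, "y": 0, "z": -0.3, "ax": 0, "ay": 0, "az": 0, "grip": 1}
    - {"x": 0, "y": 0, "z": -0.6, "ax": 0, "ay": 0, "az": 0, "grip": 1}
    - {"x": 0, "y": 0, "z": -0.85, "ax": 0, "ay": 0, "az": 0, "grip": 1}
    - {"x": 0, "y": 0, "z": -0.85, "ax": 0, "ay": 0, "az": 0, "grip": 1}
    - {"x": 0, "y": 0, "z": -0.85, "ax": 0, "ay": 0, "az": 0, "grip": 1}

```text
time_s: 46.5
eef_pos: [0.3989, -0.3614, 0.1122]
eef_rot: [0.652, -0.641, -0.286, 0.288]
wrist_force: [-5.1, 4.8, 6.9]
opening: 0.341
```

```bash
python3 - <<'E'
from h import *
tgt([.39804,-.36186,.112],.833)
E
```

```text
t 46.5 pos [ 0.3989 -0.3614  0.1122] jaw 0.835 open 0.341 F [-5.1  4.8  6.9] q6 [-0.96  0.29  1.8  -0.    1.07 -1.79]
shift cm [-0.09  0.02  0.03] turn [-0.015  0.002  0.003] rows>= 0.08154135559370992
```

Release, rise, wait to settle, look again.

Request:
apply_moves:
  increments:
    - {"x": 0, "y": 0, "z": 0, "ax": 0, "ay": 0, "az": 0, "grip": 0.5}
    - {"x": 0, "y": 0, "z": 0, "ax": 0, "ay": 0, "az": 0, "grip": 0}
    - {"x": 0, "y": 0, "z": 0, "ax": 0, "ay": 0, "az": 0, "grip": 0}
    - {"x": 0, "y": 0, "z": 0, "ax": 0, "ay": 0, "az": 0, "grip": 0}
    - {"x": 0, "y": -4, "z": 0, "ax": 0.015, "ay": 0, "az": 0, "grip": 0}
    - {"x": 0, "y": -9, "z": 0, "ax": 0.015, "ay": 0, "az": 0, "grip": 0}
    - {"x": 0, "y": -9, "z": 0, "ax": 0.015, "ay": 0, "az": 0, "grip": 0}
    - {"x": 0, "y": -9, "z": 0, "ax": 0.015, "ay": 0, "az": 0, "grip": 0}
    - {"x": 0, "y": -9, "z": 0, "ax": 0.015, "ay": 0, "az": 0, "grip": 0}

```text
time_s: 47.62
eef_pos: [0.3991, -0.3617, 0.2006]
eef_rot: [0.657, -0.635, -0.283, 0.29]
wrist_force: [-0.1, -0.4, -0.5]
opening: 1.002
```

```bash
python3 - <<'E'
from h import *
P=vision.camera_params("wrist")
im=vision.camera("wrist"); im=im[150:260,220:340,::-1].astype(float)
im=np.clip(im*4,0,255).astype(np.uint8)
cv2.imwrite("pics/w32.png",cv2.resize(im,None,fx=6,fy=6,interpolation=2))
import json; json.dump({k:np.asarray(v).tolist() for k,v in P.items()},open("P32.json","w"))
snap("scene","s32",(190,150,300,240),7)
E
```

```text
(no output)
```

View pics/w32.png

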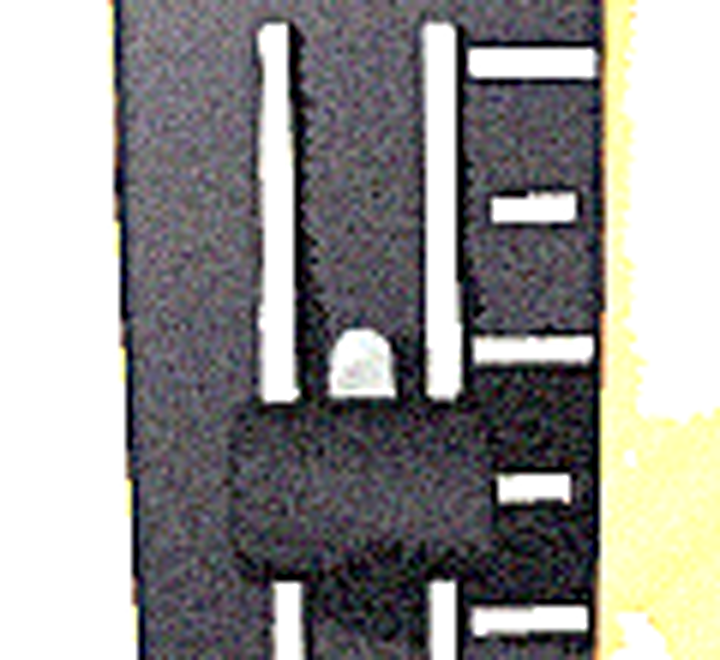

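View pics/s32.png

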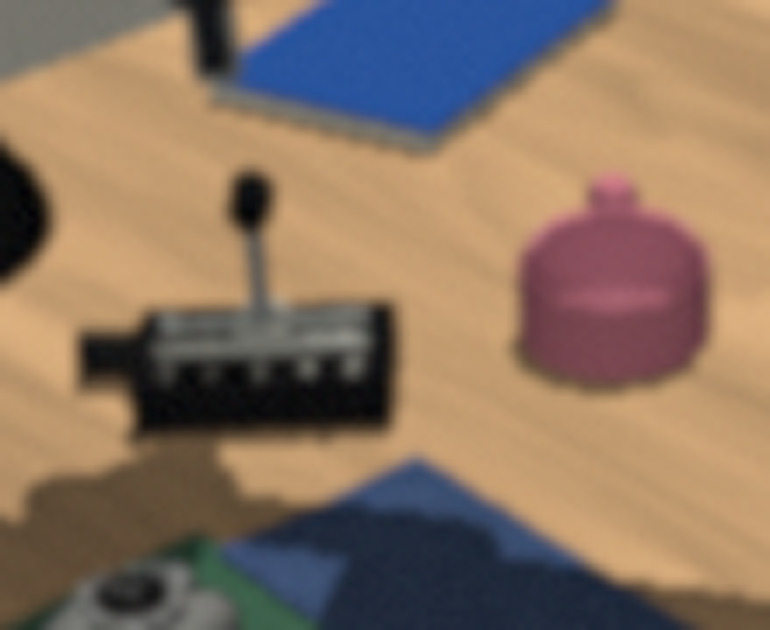

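```bash
python3 - <<'E'
from h import *
import json; P={k:np.array(v) for k,v in json.load(open("P32.json")).items()}
f=lambda c,z: onz("wrist",(220+c[0]/6,150+c[1]/6),z,P)[:2]
yaw=-.735;a=np.array([np.cos(yaw),np.sin(yaw)])
t=[a@f(c,.03) for c in ((533,62),(533,208),(533,349),(534,488),(530,619))];print(t)
k=f((365,490),.105);print(k,a@k-t[2])
tgt([.39,-.30,.33],.2)
vision.camera("top");vision.camera("scene")
for r in pinpoint("top","lamp_knob")[:1]+pinpoint("top","watch")[:1]+pinpoint("scene","lamp_knob")[:1]: print(r)
E
```

```text
[np.float64(0.4942285576682547), np.float64(0.5163462593487703), np.float64(0.5381989986336917), np.float64(0.5604679618566635), np.float64(0.5823602553734711)]
[ 0.39801838 -0.36149071] -0.0005256940896707363
t 47.73 pos [ 0.3992 -0.3618  0.2008] jaw 0.835 open 0.998 F [-0.8  1.3  0.6] q6 [-0.95  0.18  1.73 -0.    1.27 -1.79]
shift cm [  4.01 -12.74   5.24] turn [-0.032  0.635 -0.007] rows>= 3.4057485677958943
{'xy': [407.9, 162.4], 'p': 0.82}
{'xy': [332.9, 193.4], 'p': 0.67}
{'xy': [167.6, 156.4], 'p': 0.68}
```

```bash
python3 - <<'E'
from h import *
tgt([.575,-.23,.34],1.571)
E
```

```text
t 47.98 pos [ 0.3996 -0.3624  0.2018] jaw 0.835 open 1.001 F [ 0.1  0.3 -0.7] q6 [-0.95  0.18  1.73 -0.    1.27 -1.79]
shift cm [ 21.63 -13.87  -3.71] turn [-0.028 -0.736  0.014] rows>= 4.153248460980528
```

Request:
apply_moves:
  increments:
    - {"x": 0, "y": -6, "z": 0, "ax": 0, "ay": 0, "az": 0, "grip": 0}
    - {"x": 0, "y": -12, "z": 0, "ax": 0, "ay": 0, "az": 0, "grip": 0}
    - {"x": 0, "y": -14, "z": 0, "ax": 0, "ay": 0, "az": 0, "grip": 0}
    - {"x": 5, "y": -14, "z": -1, "ax": -0.01, "ay": -0.16, "az": 0, "grip": 0}
    - {"x": 11, "y": -14, "z": -2, "ax": -0.02, "ay": -0.34, "az": 0.01, "grip": 0}
    - {"x": 17, "y": -14, "z": -3, "ax": -0.03, "ay": -0.5, "az": 0.01, "grip": 0}
    - {"x": 21.6, "y": -14, "z": -3.7, "ax": -0.03, "ay": -0.68, "az": 0.01, "grip": 0}
    - {"x": 21.6, "y": -14, "z": -3.7, "ax": -0.03, "ay": -0.736, "az": 0.01, "grip": 0}
    - {"x": 21.6, "y": -14, "z": -3.7, "ax": -0.03, "ay": -0.736, "az": 0.01, "grip": 0}
    - {"x": 21.6, "y": -14, "z": -3.7, "ax": -0.03, "ay": -0.736, "az": 0.01, "grip": 0}
    - {"x": 21.6, "y": -14, "z": -3.7, "ax": -0.03, "ay": -0.736, "az": 0.01, "grip": 0}

```text
time_s: 49.35
eef_pos: [0.5744, -0.2308, 0.3415]
eef_rot: [-0.5, 0.5, 0.501, -0.498]
wrist_force: [0.0, 0.2, 0.3]
opening: 1.002
```

```bash
python3 - <<'E'
from h import *
P=vision.camera_params("wrist")
snap("wrist","w33"); tgt([.57,-.377,.30],1.571)
for n,h in dict(watch=0,lamp_knob=.235).items():
    for r in pinpoint("wrist",n)[:1]: print(n,r["p"],r["xy"],onz("wrist",r["xy"],h,P))
print(-P["R"].T@P["t"])
E
```

```text
t 49.4 pos [ 0.5744 -0.2308  0.3414] jaw 1.57 open 1.0 F [-0.3 -0.   0.5] q6 [-0.58  0.22  1.39  0.    1.53 -2.15]
shift cm [-14.63   4.1    0.44] turn [ 0.004 -0.001  0.003] rows>= 2.432504445347704
watch 0.84 [300.3, 180.3] [ 0.58356277 -0.20295787  0.        ]
lamp_knob 0.89 [103.2, 230.1] [ 0.57928612 -0.3755006   0.235     ]
[ 0.50171589 -0.23284915  0.45890804]
```

View pics/w33.png

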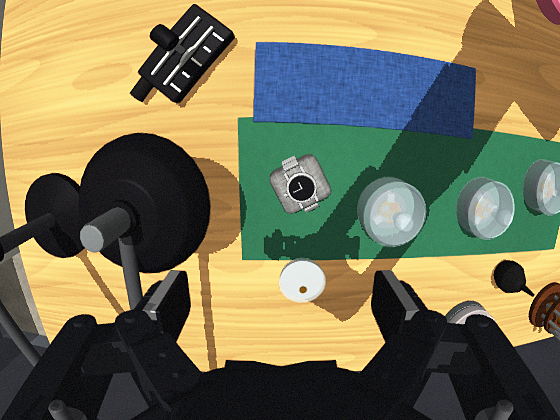

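```bash
python3 - <<'E'
from h import *
print(onz("wrist",(301,187),.053),onz("wrist",(300,184),.044),onz("wrist",(92,237),.255))
for n in ("watch",):
  for r in regions_of("wrist",n)[:1]:
    m=r["mask"]; ys,xs=np.nonzero(m); print(r["p"],xs.mean(),ys.mean(),m.sum(),onz("wrist",(xs.mean(),ys.mean()),.03))
print(onz("top",(338,188),.053))
E
```

```text
[ 0.58291592 -0.20523627  0.053     ] [ 0.58074007 -0.2059878   0.044     ] [ 0.57823998 -0.37413992  0.255     ]
0.63 301.38826466916356 279.8876404494382 1602 [ 0.72693799 -0.20004136  0.03      ]
[ 0.58235698 -0.20288026  0.053     ]
```

Request:
apply_moves:
  increments:
    - {"x": -6, "y": 0, "z": 0, "ax": 0, "ay": 0, "az": 0, "grip": 0}
    - {"x": -12, "y": 0, "z": 0, "ax": 0, "ay": 0, "az": 0, "grip": 0}
    - {"x": -14.4, "y": 0, "z": 0, "ax": 0, "ay": 0, "az": 0, "grip": 0}
    - {"x": -14.4, "y": 2, "z": 0, "ax": 0, "ay": 0, "az": 0, "grip": 0}
    - {"x": -14.4, "y": 3, "z": 0, "ax": 0, "ay": 0, "az": 0, "grip": 0}
    - {"x": -14.4, "y": 3, "z": 0, "ax": 0, "ay": 0, "az": 0, "grip": 0}

```text
time_s: 50.3
eef_pos: [0.5744, -0.3726, 0.3091]
eef_rot: [-0.501, 0.499, 0.502, -0.499]
wrist_force: [-0.6, 0.4, 0.2]
opening: 1.0
```

```bash
python3 - <<'E'
from h import *
P=vision.camera_params("wrist")
snap("wrist","w34"); tgt([.577,-.3755,.241],1.571)
for r in pinpoint("wrist","lamp_knob")[:1]: print(r["p"],r["xy"],onz("wrist",r["xy"],.235,P))
E
```

```text
t 50.35 pos [ 0.5748 -0.373   0.3104] jaw 1.572 open 1.001 F [ 0.1 -0.3 -0. ] q6 [-0.75  0.39  1.24  0.    1.51 -2.32]
shift cm [-0.28  6.94 -0.2 ] turn [0.003 0.001 0.004] rows>= 1.1120549578831018
0.85 [278.1, 247.2] [ 0.57853771 -0.37528443  0.235     ]
```

View pics/w34.png

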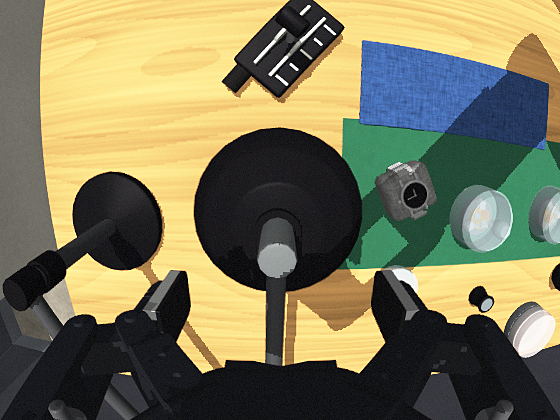

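Request:
apply_moves:
  increments:
    - {"x": -0.25, "y": 3, "z": -0.35, "ax": 0, "ay": 0, "az": 0, "grip": 0}
    - {"x": -0.25, "y": 6, "z": -0.35, "ax": 0, "ay": 0, "az": 0, "grip": 0}
    - {"x": -0.25, "y": 6.9, "z": -0.35, "ax": 0, "ay": 0, "az": 0, "grip": 0}
    - {"x": -0.25, "y": 6.9, "z": -0.35, "ax": 0, "ay": 0, "az": 0, "grip": 0.5}
    - {"x": -0.25, "y": 6.9, "z": -0.35, "ax": 0, "ay": 0, "az": 0, "grip": 1}
    - {"x": -0.25, "y": 6.9, "z": -0.35, "ax": 0, "ay": 0, "az": 0, "grip": 1}
    - {"x": -0.25, "y": 6.9, "z": -0.35, "ax": 0, "ay": 0, "az": 0, "grip": 1}
    - {"x": -0.25, "y": 6.9, "z": -0.35, "ax": 0, "ay": 0, "az": 0, "grip": 1}
    - {"x": -0.25, "y": 6.9, "z": -0.35, "ax": 0, "ay": 0, "az": 0, "grip": 1}

```text
time_s: 51.52
eef_pos: [0.5792, -0.376, 0.2438]
eef_rot: [-0.499, 0.501, 0.502, -0.499]
wrist_force: [-1.2, 0.9, 5.3]
opening: 0.266
```

```bash
python3 - <<'E'
from h import *
snap("wrist","w35"); tgt([.583,-.204,.241],1.571)
E
```

```text
t 51.58 pos [ 0.5792 -0.376   0.2438] jaw 1.572 open 0.263 F [-1.1  1.2  5.6] q6 [-0.75  0.44  1.3   0.    1.4  -2.32]
shift cm [17.2   0.31 -0.4 ] turn [0.005 0.001 0.001] rows>= 2.7533207516183866
```

View pics/w35.png

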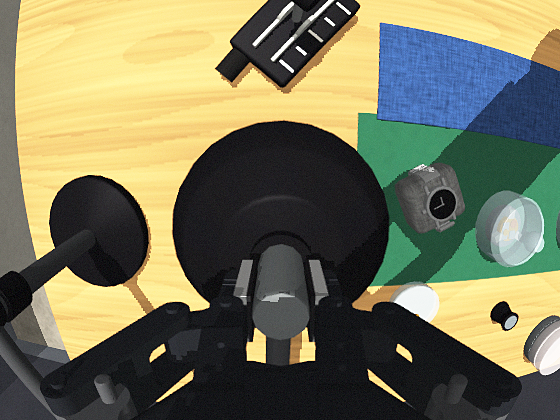

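Request:
apply_moves:
  increments:
    - {"x": 0.8, "y": 0, "z": 0, "ax": 0, "ay": 0, "az": 0, "grip": 1}
    - {"x": 2.2, "y": 0, "z": 0, "ax": 0, "ay": 0, "az": 0, "grip": 1}
    - {"x": 4, "y": 0, "z": -0.1, "ax": 0, "ay": 0, "az": 0, "grip": 1}
    - {"x": 5.8, "y": 0, "z": -0.1, "ax": 0, "ay": 0, "az": 0, "grip": 1}
    - {"x": 7.6, "y": 0, "z": -0.2, "ax": 0, "ay": 0, "az": 0, "grip": 1}
    - {"x": 9.4, "y": 0, "z": -0.2, "ax": 0, "ay": 0, "az": 0, "grip": 1}
    - {"x": 11.2, "y": 0, "z": -0.3, "ax": 0, "ay": 0, "az": 0, "grip": 1}
    - {"x": 13, "y": 0, "z": -0.3, "ax": 0, "ay": 0, "az": 0, "grip": 1}
    - {"x": 14.6, "y": 0, "z": -0.4, "ax": 0, "ay": 0, "az": 0, "grip": 1}
    - {"x": 16, "y": 0, "z": -0.4, "ax": 0, "ay": 0, "az": 0, "grip": 1}
    - {"x": 17, "y": 0, "z": -0.4, "ax": 0, "ay": 0, "az": 0, "grip": 1}
    - {"x": 17.3, "y": 0, "z": -0.4, "ax": 0, "ay": 0, "az": 0, "grip": 1}

```text
time_s: 53.08
eef_pos: [0.5829, -0.2023, 0.2439]
eef_rot: [-0.499, 0.5, 0.502, -0.499]
wrist_force: [0.4, -2.7, -1.7]
opening: 0.265
```

```bash
python3 - <<'E'
from h import *
snap("wrist","w36"); tgt([.583,-.204,.244],1.571); snap("scene","s36",(0,80,420,400),1.7)
E
```

```text
t 53.12 pos [ 0.5828 -0.2023  0.2438] jaw 1.572 open 0.268 F [-0.7  0.2 -2. ] q6 [-0.53  0.28  1.51  0.    1.35 -2.1 ]
shift cm [-0.17 -0.02 -0.02] turn [0.005 0.001 0.002] rows>= 0.027758707716843935
```

View pics/w36.png

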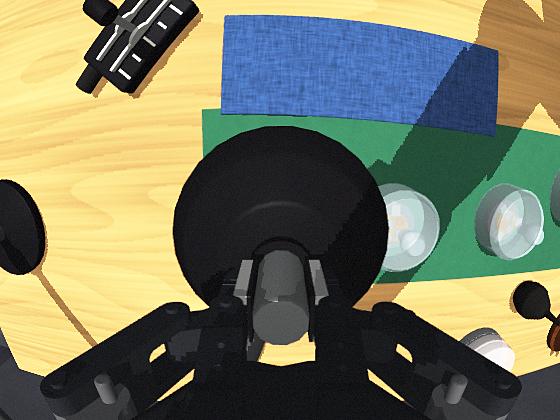

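View pics/s36.png

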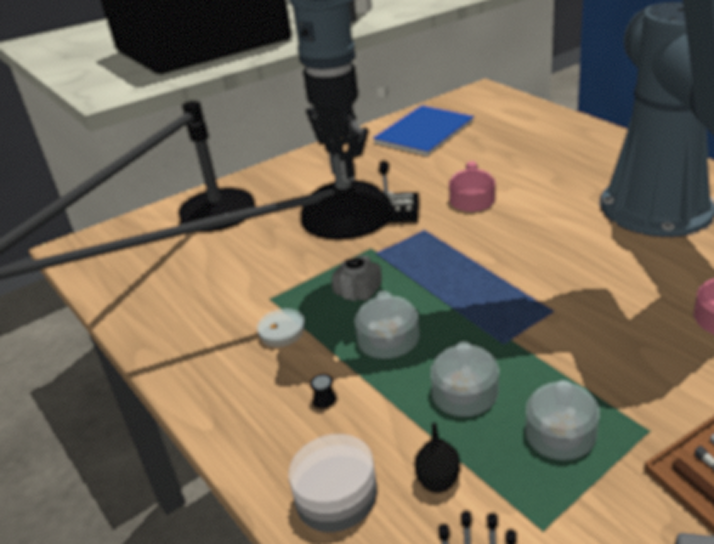

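Request:
apply_moves:
  increments:
    - {"x": -0.1, "y": 0, "z": 0, "ax": 0, "ay": 0, "az": 0, "grip": 1}
    - {"x": -0.1, "y": 0, "z": 0, "ax": 0, "ay": 0, "az": 0, "grip": 0.6}
    - {"x": -0.1, "y": 0, "z": 0, "ax": 0, "ay": 0, "az": 0, "grip": 0}
    - {"x": -0.1, "y": 0, "z": 0, "ax": 0, "ay": 0, "az": 0, "grip": 0}
    - {"x": -0.1, "y": 0, "z": 0, "ax": 0, "ay": 0, "az": 0, "grip": 0}
    - {"x": -0.1, "y": -3, "z": 0, "ax": 0, "ay": 0, "az": 0, "grip": 0}
    - {"x": -0.1, "y": -7, "z": 0, "ax": 0, "ay": 0, "az": 0, "grip": 0}
    - {"x": -0.1, "y": -8, "z": 0, "ax": 0, "ay": 0, "az": 0, "grip": 0}
    - {"x": -0.1, "y": -8, "z": 0, "ax": 0, "ay": 0, "az": 0, "grip": 0}
    - {"x": -0.1, "y": -8, "z": 0, "ax": 0, "ay": 0, "az": 0, "grip": 0}

```text
time_s: 54.42
eef_pos: [0.5818, -0.2034, 0.322]
eef_rot: [-0.5, 0.499, 0.502, -0.499]
wrist_force: [-0.5, 0.1, -1.1]
opening: 1.001
```

```bash
python3 - <<'E'
from h import *
P=vision.camera_params("wrist")
snap("wrist","w37"); tgt([.44,.1,.4],1.571)
for r in pinpoint("wrist","lamp_knob")[:1]: print(r["p"],r["xy"],onz("wrist",r["xy"],.235,P))
E
```

```text
t 54.48 pos [ 0.5818 -0.2033  0.3219] jaw 1.572 open 0.994 F [ 0.2 -0.2 -0.5] q6 [-0.53  0.23  1.42  0.    1.49 -2.1 ]
shift cm [30.38 -7.72 14.13] turn [0.002 0.001 0.004] rows>= 5.501084584748703
0.79 [280.4, 241.6] [ 0.58710298 -0.20469212  0.235     ]
```

View pics/w37.png

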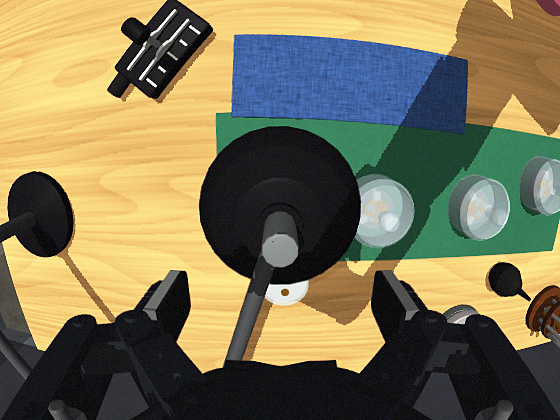

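Request:
apply_moves:
  increments:
    - {"x": 0, "y": -6, "z": 0, "ax": 0, "ay": 0, "az": 0, "grip": 0}
    - {"x": 5, "y": -8, "z": 3, "ax": 0, "ay": 0, "az": 0, "grip": 0}
    - {"x": 11, "y": -8, "z": 5, "ax": 0, "ay": 0, "az": 0, "grip": 0}
    - {"x": 17, "y": -8, "z": 7, "ax": 0, "ay": 0, "az": 0, "grip": 0}
    - {"x": 23, "y": -8, "z": 9, "ax": 0, "ay": 0, "az": 0, "grip": 0}
    - {"x": 29, "y": -8, "z": 11, "ax": 0, "ay": 0, "az": 0, "grip": 0}
    - {"x": 33, "y": -8, "z": 12, "ax": 0, "ay": 0, "az": 0, "grip": 0}
    - {"x": 33, "y": -8, "z": 12, "ax": 0, "ay": 0, "az": 0, "grip": 0}
    - {"x": 33, "y": -8, "z": 12, "ax": 0, "ay": 0, "az": 0, "grip": 0}

```text
time_s: 55.65
eef_pos: [0.4613, 0.1259, 0.4024]
eef_rot: [-0.5, 0.499, 0.501, -0.499]
wrist_force: [0.2, -0.7, -0.5]
opening: 0.997
```

```bash
python3 - <<'E'
from h import *
snap("wrist","w38"); snap("top","t38"); snap("scene","s38"); tgt([.44,.1,.4],1.571)
X=tri([("top",pinpoint("top","lamp_knob")[0]["xy"]),("scene",pinpoint("scene","lamp_knob")[0]["xy"])]);print(X)
E
```

```text
t 55.8 pos [0.4617 0.1251 0.4026] jaw 1.57 open 1.001 F [-0.4  0.2  0.4] q6 [ 0.01 -0.13  1.63  0.    1.64 -1.56]
shift cm [-2.51  0.25  2.17] turn [ 0.001 -0.001  0.004] rows>= 0.5321064908242897
[ 0.58590927 -0.20300167  0.25059137]
```

View pics/w38.png

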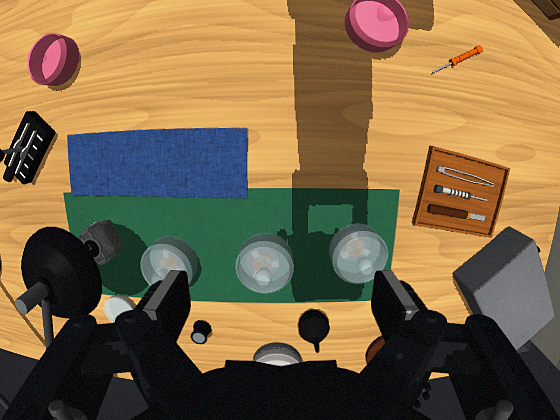

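View pics/t38.png

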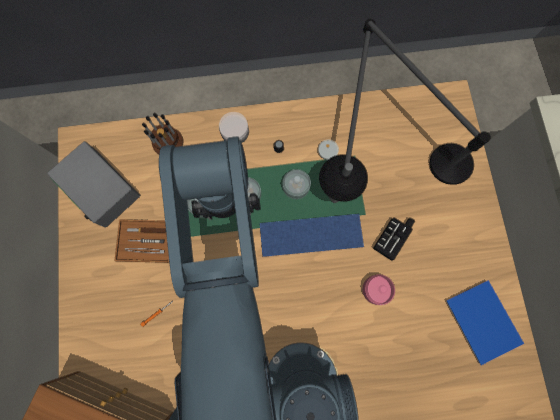

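View pics/s38.png

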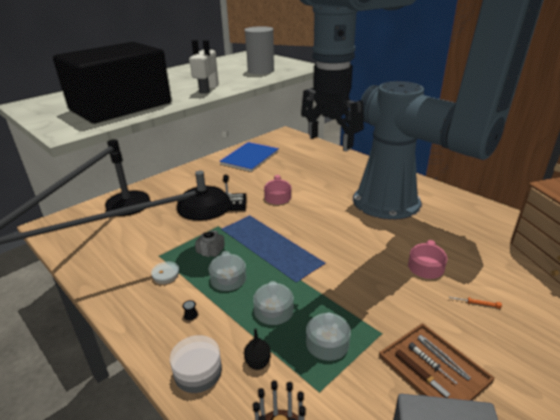

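```bash
python3 -c "
from bench import ticket; print(ticket.hand_in())"
```

```text
the job is handed in; nothing more can be done
None
```

I finished the job and handed it in at about 56 s of the 210 s allowed. No verdict was reported.

- **Bells:** All three movements are under the clear bells where they stood, and the last pictures show them flat with the movements inside. The pink look-alikes were left alone.
- **Tools:** The tweezers, screwdriver and case knife lie side by side in the tray. The orange screwdriver was not touched.
- **Dimmer:** The first push stopped about 7 mm (0.09 rad) short of half, so I gripped the lever again and corrected it. It now measures within 1 mm of the middle tick, and the scene camera shows it upright.
- **Lamp:** I drew it last, after all the bells were down. The knob measures at about (0.586, −0.203) and the watch at (0.583, −0.204), so it is centred to within roughly 3 mm. The wrist camera alone put the knob about 4 mm off in x.
- **Other items:** The watch, loupe, blower and dish look unmoved. The arm was clear of everything, and I saw no grip slip or knocked object.

The first move call was refused because its rows left out some fields, but the arm did not move.

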